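# Stow loose caps and collars behind the dust window

### The arm

A 7-joint arm with a two-finger parallel gripper is mounted at the origin on the work surface. World frame = base frame: x ahead of the robot, y to its left, z up, the work surface at z = 0. Lengths are in m, angles in rad, forces in N, time in s.
With the tool pointing down it reaches from about 0.425 to 0.875 m from the base axis. Payload 4.7 kg.
Tool frame: the origin (TCP) lies between the finger pads; the fingertips stand 11 mm ahead of it and the grasp point (between the pads) lies 8 mm behind it; z points along the fingers, y is the line along which they close (so a half turn about z gives the same grasp; the last joint's range is limited). The gripper opens to 87 mm and grips with 3 to 60 N. Pads are 19 mm wide; open, the fingers measure 117 mm over their backs; the gripper's body (75 mm by 190 mm) begins 51 mm behind the grasp point.
Start: joints at [-1.302, 0.321, -0.07, 1.45, 0.023, 1.371, -0.057], TCP at [0.164, 0.629, 0.234] pointing down, gripper open.
Joint ranges: [-2.86, 2.86], [-0.3, 2.09], [-1.38, 1.24], [0.06, 2.45], [-1.56, 4.7], [0.09, 2.05], [-2.69, 2.69]. Speed limits (rad/s): [2.57, 2.57, 3.14, 3.14, 3.14, 3.14, 3.14].

### API

Orientations are given as a rotation vector (axis times angle).
In Python, from bench import ctrl gives the robot as it stands. The module is installed in compiled form; this text tells all that it offers.
- The arm moves only by the shell command python3 -m inch 'ROWS' [FORCE]. ROWS is JSON, a list of rows, each an object with "slide": the shift along the tool's x, y, z scaled (see below), a list of three; "angular": the turn, a rotation vector about the tool's x, y, z scaled (see below), a list of three; "claw": the opening, from -1 (shut) to 1 (fully open). In form: [{"slide": [tx, ty, tz], "angular": [rx, ry, rz], "claw": claw}, ...]. A call has 1 to 10 rows; each row is the pose to reach, as a shift and turn from the pose commanded when the call began, along the tool's axes at that moment; what a row does not reach only later rows make up. The controller multiplies each number of a shift by 0.25 m and each number of a turn by 30 degrees. A row lasts 1/10 s, in which the tool goes at most 50 mm and 8.59 degrees, less where a joint would pass 70% of its speed; a pose out of reach is approached as far as the arm can. A call with a number of a shift or a turn outside -1 to 1 is refused whole. A call with a gripper value outside its range is refused whole. The fingers move at their own pace and stop on an object; FORCE is the grip in N (left out, the last holds). Time passes only in rows, so rows that repeat a pose let the fingers close. It gives the time, the measured TCP pose, the force, the opening and the grip force at its end, in the units of the state.
- ctrl.get_state(): the state, without advancing time (a new reading comes with each control period).
- ctrl.get_image(name): name is "scene" or "top" or "wrist"; returns a dict with "color" (384x512x3 uint8, red, green, blue), "depth" (384x512 float32, m along the optical axis (not along the pixel's ray), 0 where there is no reading), "camera_matrix" (3x3 intrinsics, pixels), "dist_coeffs" ([k1, k2, p1, p2, k3] as OpenCV has them; the pictures are not rectified), "extrinsics" (4x4, takes a point from camera to world coordinates); the wrist camera has in their place "tool_from_camera" (4x4, takes a point from camera to tool coordinates, whose origin is the TCP and whose axes are the flange's). Camera axes: x right, y up, looking along -z (the intrinsics and any distortion apply to the point x, -y, -z); pixel columns grow to the right and rows downward; lengths in m; the calibration is good to about 2 mm. A picture is of the moment at which its call begins: read the wrist's pose just before it.
- ctrl.close_job(): hands the job in; it is judged then, once.
Trained networks look in the newest picture that a camera, given by its name, has taken for a name from the list of things; names that differ only in an ending like _2 or _b are one class to them, and where a whole thing is asked for, a point or a joint stands for the part that bears it (a point fixed in the world has none). Each returns a list of dicts, best first, with "confidence" (0 to 1); they miss things now and then, are a little off and sometimes report something else, mostly with a low value. They report only what shows in the picture. A call takes as long as a camera call. They do not tell look-alikes from the thing itself.
- ctrl.find_in(query, camera): "bbox" ([centre column, centre row, width, height] in pixels, round what is visible of it).
- ctrl.outline_of(query, camera): "mask" (384x512 bool, what is visible of it) and "bbox" ([centre column, centre row, width, height] in pixels, round what is visible of it).
The state is a dict: "time": time; "joint_positions": joint angles; "qd": joint speeds; "joint_torque": joint torques, N m; "position": TCP position; "tool_rot": TCP orientation; "ft_force": force on the tool from outside, world axes, zero at the start; "torque": the same for the moment, N m; "grip_width": opening from 0.0 (shut) to 1.0 (fully open); "grip_force": force on a finger pad.
Only numpy, scipy, OpenCV 4.12 (cv2) and the standard library are available. Lean on these libraries where they do the work, as an engineer would, in place of code of your own. Each camera call takes 0.05 s, during which the arm holds its last target. There are 200 camera calls.

### The job

Tidy the small parts before the break: slide the dust cabinet's window all the way up by its bar, draw the tray out by its black grip, and put every red cap lying on the bench into the red-rimmed bin and every yellow collar into the yellow-rimmed bin. Then push the loaded tray fully home, with both bins standing in it, and gently slide the window all the way down again without slamming it. Leave the other things on the bench where they are.

Things in the scene. Friction and masses are not known exactly. Their poses are not given: they have to be found in the camera images.
- hatch: fixed clear dust cabinet, blue back, 195 mm deep, 265 wide, 134 high; its front is a window sliding between two aluminium posts (18 wide, 34 deep, 256 high, centred at y = +-141). Origin on the bench at the middle of the window plane; x points into the cabinet (the tray comes out along -x), y along the window, z up. Inner face of the back wall, the tray's stop: x = 185; inside 245 wide
- window (a joint): height of the window above closed, m: 0 closed (lower stop), 0.12 fully up (upper stop). Counterbalanced: it stays where it is left; about 5 N move it either way. Clear panel 8 mm thick with yellow edges; when closed its lower edge is 14 mm, its upper edge 134 mm above the bench
- window_grip (a point): middle of the black bar on top of the window: 14 mm square, 120 mm long along the cabinet's y, on a stay at either end (96 mm free between), centre 32 mm above the window's upper edge (166 mm above the bench when closed), in the window plane. Moves with the window; axes as the cabinet's
- tray: loose aluminium tray, 162 (x) x 219 (y) mm, floor 4 mm, rim 16 mm high, 0.3 to 0.6 kg, slides on the bench; origin: centre of its underside, axes parallel to the cabinet's when home. Home: against the back wall, origin at x = 104 mm in the cabinet's frame. A tongue 26 mm wide, 5 mm thick runs from its front along -x, under the closed window, to the grip
- tray_grip (a point): middle of the tray's black upright grip block, 36 mm above the bench: block 30 x 30 mm, top 55 mm above the bench, 199 mm from the tray's origin along its -x; axes as the tray's. With the tray home it stands 95 mm in front of the window
- bin_red: open blue bin with a red rim and red floor patch; outside 152 (x) x 103 (y) x 36 mm high, walls and floor 3 mm, 120 g, loose; origin: centre of its underside, on the tray's floor (4 mm above the bench). The two bins stand side by side on the tray, centres 105 mm apart along the tray's y; which is on which side varies. Axes parallel to the tray's
- bin_yellow: open blue bin with a yellow rim and yellow floor patch; outside 152 (x) x 103 (y) x 36 mm high, walls and floor 3 mm, 120 g, loose; origin: centre of its underside, on the tray's floor (4 mm above the bench). The two bins stand side by side on the tray, centres 105 mm apart along the tray's y; which is on which side varies. Axes parallel to the tray's
- cap0: red plastic screw cap: plain upright cylinder, 36 mm diameter, 22 mm high, 20 g; origin at the centre of its underside, z up along its axis. May be absent
- cap1: red plastic screw cap: plain upright cylinder, 36 mm diameter, 22 mm high, 20 g; origin at the centre of its underside, z up along its axis. May be absent
- cap2: red plastic screw cap: plain upright cylinder, 36 mm diameter, 22 mm high, 20 g; origin at the centre of its underside, z up along its axis. May be absent
- collar0: yellow plastic collar with a black bore: flange 38 mm diameter and 8 mm high, on it a hub 28 mm diameter up to 28 mm above the underside, 20 g; origin at the centre of its underside, z up along its axis. May be absent
- collar1: yellow plastic collar with a black bore: flange 38 mm diameter and 8 mm high, on it a hub 28 mm diameter up to 28 mm above the underside, 20 g; origin at the centre of its underside, z up along its axis. May be absent
- collar2: yellow plastic collar with a black bore: flange 38 mm diameter and 8 mm high, on it a hub 28 mm diameter up to 28 mm above the underside, 20 g; origin at the centre of its underside, z up along its axis. May be absent
- coupling: bystander: brass hose coupling among the parts, 28 mm diameter, 44 mm high, origin at the centre of its underside
- weight: bystander: small steel weight with a knob among the parts, 34 mm diameter, 38 mm high, origin at the centre of its underside
- dispenser: bystander: white bottle, 50 mm diameter, 120 mm high, origin at the centre of its underside
- pot: bystander: grey cup, 70 mm diameter, 50 mm high, origin at the centre of its underside
- driver: bystander: screwdriver lying on the bench, about 200 mm long along its x
Things that resemble listed ones, but are neither listed nor needed, are in the scene too. Leave any green or pink look-alike of the collar1 alone.

How it is judged:
By the outcome, as a careful person would: the job done as asked, in the order asked, and still so for the second after the job is handed in, with the robot touching nothing.
Of cap0, cap1, cap2, collar0, collar1, collar2 only 4 to 6 are there at a start; the rules pass over those that are not, and their reading is None.
At some moment in a run one of cap0, cap1, cap2, collar0, collar1, collar2 may be knocked a few centimetres aside while the robot is not near it.
Once in a run the grip may slacken for a moment while it holds something.
It also fails if it takes over 210 s, if anything falls off the work surface, if the arm or the gripper's body presses on something with over 40 N, if the wrist force passes 120 N, or if a joint passes its speed limit or range.

## Working session

There is one attempt and no reset: what is moved stays moved. The work goes in short steps, Python scripts to look and compute and a shell command to move; the robot and the scene stay as the last step left them, time stands still between calls to the robot, and variables do not carry over. Pictures are saved under pics/ and viewed, at most 14 in all, crops included, and the job is handed in when it is done.

```bash
mkdir -p pics; ls; cat > h.py <<'E'
import numpy as np, cv2
from scipy.spatial.transform import Rotation as R
from bench import ctrl
def look(cam,name=None):
    st=ctrl.get_state(); im=ctrl.get_image(cam)
    if cam=="wrist":
        T=np.eye(4);T[:3,:3]=R.from_rotvec(st["tool_rot"]).as_matrix();T[:3,3]=st["position"]
        im["extrinsics"]=T@np.array(im["tool_from_camera"])
    if name: cv2.imwrite(f"pics/{name}.png",im["color"][:,:,::-1])
    return im
def world(im,px,depth=None,z=None):
    px=np.array(px,float).reshape(-1,2)
    n=cv2.undistortPoints(px.reshape(-1,1,2),np.array(im["camera_matrix"]),np.array(im["dist_coeffs"])).reshape(-1,2)
    d=np.c_[n[:,0],-n[:,1],-np.ones(len(n))]
    E=np.array(im["extrinsics"])
    if z is not None:
        r=d@E[:3,:3].T; return E[:3,3]+r*((z-E[2,3])/r[:,2])[:,None]
    if depth is None:
        depth=im["depth"][px[:,1].round().astype(int),px[:,0].round().astype(int)]
    return (d*np.asarray(depth).reshape(-1,1))@E[:3,:3].T+E[:3,3]
def cloud(im):
    v,u=np.mgrid[0:384,0:512]
    p=world(im,np.c_[u.ravel(),v.ravel()]).reshape(384,512,3)
    p[im["depth"]<=0]=np.nan
    return p
def goto(p,yaw=None,unit=0.25):
    "shift in tool axes (scaled) from the current measured pose"
    st=ctrl.get_state();M=R.from_rotvec(st["tool_rot"]).as_matrix()
    return np.round(M.T@(np.array(p)-st["position"])/unit,4)
E
python3 - <<'E'
from h import *
s=ctrl.get_state();print(s)
print(R.from_rotvec(s["tool_rot"]).as_matrix().round(3))
for c in("scene","top"):
    im=look(c,c+"0");print(c,np.round(im["extrinsics"],3).tolist(),np.round(im["camera_matrix"],1).tolist())
E
```

```text
pics
{'time': 0.0, 'joint_positions': array([-1.30190117,  0.3218229 , -0.07010528,  1.45170363,  0.02264203,
        1.37077986, -0.0569183 ]), 'qd': array([-5.15504263e-04, -1.04950832e-03, -1.17026877e-03, -3.23385885e-04,
        4.88911300e-04,  7.76149368e-04,  6.23347521e-05]), 'joint_torque': array([ 5.05238149e-04, -4.91290605e+01, -4.03340813e-01, -3.12524414e+01,
       -6.37893146e-02,  4.37620562e-02,  1.81438586e-04]), 'position': array([0.16374386, 0.62847896, 0.23244736]), 'tool_rot': array([-3.99071628e-01, -3.11602894e+00,  3.02076394e-03]), 'ft_force': array([0.86903239, 0.16442932, 0.40307968]), 'torque': array([ 0.01864297, -0.01144731,  0.03460888]), 'grip_force': 0.0, 'grip_width': 1.0001655359844825}
[[-0.968  0.252 -0.   ]
 [ 0.252  0.968 -0.002]
 [-0.    -0.002 -1.   ]]
scene [[0.731, -0.565, 0.382, 1.116], [0.682, 0.617, -0.392, -0.544], [-0.014, 0.548, 0.837, 1.292], [0.0, 0.0, 0.0, 1.0]] [[468.9, 0.0, 259.4], [0.0, 468.9, 189.4], [0.0, 0.0, 1.0]]
top [[-0.015, 0.985, -0.172, 0.385], [-1.0, -0.019, -0.022, -0.013], [-0.025, 0.171, 0.985, 1.356], [0.0, 0.0, 0.0, 1.0]] [[384.3, 0.0, 254.2], [0.0, 384.3, 193.1], [0.0, 0.0, 1.0]]
```

View pics/scene0.png

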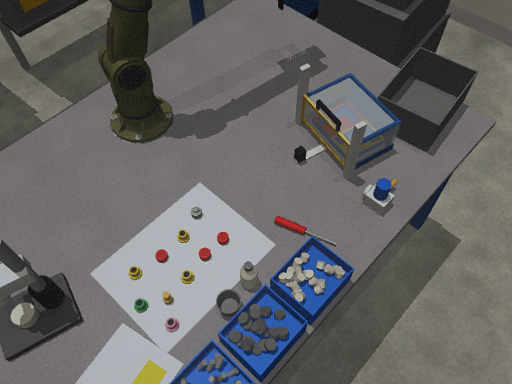

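View pics/top0.png

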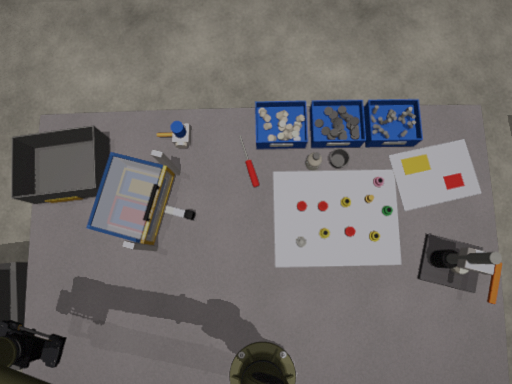

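```bash
python3 - <<'E'
from h import *
im=look("top");C=cloud(im);hsv=cv2.cvtColor(im["color"],cv2.COLOR_RGB2HSV)
for q in["cap0","collar0","coupling","weight","dispenser","pot","driver","window_grip","tray_grip","bin_red","bin_yellow","hatch","window","tray"]:
    for d in ctrl.outline_of(q,"top"):
        m=d["mask"]
        if m.sum()==0: continue
        p=C[m];p=p[~np.isnan(p[:,0])];hi=np.percentile(p[:,2],90) if len(p) else 0
        t=p[p[:,2]>hi-.006]
        print(q,round(d["confidence"],2),np.round(d["bbox"]),m.sum(),"rgb",np.median(im["color"][m],0),"xy",np.median(t,0).round(3) if len(t) else None,"hi",hi.round(3))
E
```

```text
cap0 0.67 [304. 208.   6.   5.] 67 rgb [156.  39.  35.] xy [ 0.569 -0.15   0.022] hi 0.025
cap0 0.63 [349. 231.  11.  10.] 86 rgb [153.  40.  36.] xy [ 0.481 -0.313  0.023] hi 0.025
cap0 0.63 [158. 206.  36.  80.] 1171 rgb [84. 78. 62.] xy [0.571 0.34  0.18 ] hi 0.178
cap0 0.52 [325. 206.  10.   8.] 86 rgb [156.  41.  37.] xy [ 0.568 -0.224  0.022] hi 0.024
collar0 0.58 [387. 212.   6.  11.] 73 rgb [ 42. 100.  52.] xy [ 0.548 -0.45   0.029] hi 0.03
collar0 0.56 [342. 202.  10.   8.] 92 rgb [142. 130.  50.] xy [ 0.582 -0.304  0.028] hi 0.03
collar0 0.54 [324. 232.   8.  10.] 45 rgb [127. 118.  45.] xy [ 0.476 -0.225  0.028] hi 0.03
collar0 0.51 [381. 183.  12.  12.] 79 rgb [137.  91. 106.] xy [ 0.655 -0.429  0.027] hi 0.029
coupling 0.54 [368. 200.   6.   5.] 57 rgb [145. 129.  72.] xy [ 0.59  -0.386  0.043] hi 0.044
dispenser 0.61 [342. 202.  12.  10.] 82 rgb [138.5 127.5  48. ] xy [ 0.582 -0.304  0.028] hi 0.03
dispenser 0.46 [317. 161.  16.  21.] 215 rgb [113. 107. 100.] xy [ 0.722 -0.193  0.118] hi 0.118
pot 0.9 [340. 159.  23.  20.] 332 rgb [86.5 83.5 81.5] xy [ 0.74  -0.286  0.049] hi 0.05
driver 0.64 [253. 172.  14.  27.] 184 rgb [157.  36.  33.] xy [0.69  0.023 0.023] hi 0.026
window_grip 0.78 [156. 206.  36.  80.] 1246 rgb [84. 78. 62.] xy [0.571 0.341 0.18 ] hi 0.178
tray_grip 0.51 [182. 213.  33.  16.] 269 rgb [142. 140. 140.] xy [0.543 0.244 0.054] hi 0.055
bin_yellow 0.46 [317. 161.  14.  19.] 232 rgb [111. 107. 100.] xy [ 0.722 -0.195  0.118] hi 0.118
hatch 0.94 [133. 202.  95. 102.] 6168 rgb [128. 129. 132.] xy [0.581 0.368 0.141] hi 0.143
hatch 0.73 [251. 165.  22.  42.] 267 rgb [142.  39.  36.] xy [0.69  0.023 0.023] hi 0.025
window 0.89 [158. 205.  33.  78.] 1175 rgb [83. 77. 61.] xy [0.57  0.339 0.18 ] hi 0.177
window 0.34 [181. 214.  37.  13.] 256 rgb [147.5 145.5 145. ] xy [0.543 0.244 0.054] hi 0.055
tray 0.51 [181. 213.  33.  16.] 274 rgb [140.5 137.5 139. ] xy [0.544 0.244 0.054] hi 0.055
```

The scene image shows the cabinet on the far right (about 345,120) with its tray grip at (300,154), and the parts on the white sheet. In the top view:

- Caps are at (302,206), (323,206) and (350,231).
- Yellow collars are at (346,202), (325,233) and (374,236).
- The brass coupling is at (368,198) and the weight at (301,241).
- The green and pink look-alikes are at (387,211) and (378,181).

Next I'll measure the cabinet frame.

```bash
cat > hatch.py <<'E'
from h import *
for c in("top","scene"):
    im=look(c);C=cloud(im);x,y,z=C[...,0],C[...,1],C[...,2]
    reg=(np.hypot(x-.58,y-.36)<.22)
    g=im["color"].astype(int);dark=g.max(2)<60
    bar=reg&dark&(z>.15)&(z<.185)
    p=C[bar];
    if len(p)>5:
        (vx,vy,_,_)=cv2.fitLine(p[:,:2].astype(np.float32),cv2.DIST_HUBER,0,.01,.01).ravel()
        t=(p[:,:2]@[vx,vy]);print(c,"bar n",len(p),"mean",p.mean(0).round(4),"median z",np.percentile(p[:,2],[5,50,95]).round(3),"az",np.degrees(np.arctan2(vy,vx)).round(1),"len",np.ptp(t).round(3),"mid",((t.max()+t.min())/2*np.array([vx,vy])+(p[:,:2].mean(0)-p[:,:2].mean(0)@[vx,vy]*np.array([vx,vy]))).round(4))
    post=reg&(z>.247)&(z<.27)
    n,l,s,ce=cv2.connectedComponentsWithStats(post.astype(np.uint8))
    for i in range(1,n):
        if s[i,4]>8:
            q=C[l==i]; b=(q.min(0)+q.max(0))/2; print(c,"post",s[i,4],q.mean(0).round(4),b.round(4))
    tg=reg&dark&(z>.045)&(z<.065)&(y<.30)
    q=C[tg]
    if len(q): print(c,"tgrip",len(q),q.mean(0).round(4),q.min(0).round(3),q.max(0).round(3))
E
python3 hatch.py
```

```text
top bar n 150 mean [0.5686 0.3395 0.1773] median z [0.164 0.179 0.182] az -16.1 len 0.116 mid [0.5687 0.3395]
top post 72 [0.704  0.3038 0.2541] [0.7042 0.3049 0.2543]
top post 80 [0.4327 0.3779 0.2542] [0.4331 0.379  0.2529]
top tgrip 70 [0.5434 0.2418 0.0539] [0.527 0.227 0.047] [0.558 0.258 0.063]
scene bar n 188 mean [0.5701 0.3368 0.1759] median z [0.156 0.179 0.184] az -15.2 len 0.123 mid [0.5671 0.3376]
scene post 65 [0.4319 0.3767 0.2552] [0.4298 0.378  0.2541]
scene post 74 [0.7048 0.2993 0.2544] [0.7046 0.3007 0.2549]
scene tgrip 76 [0.5458 0.24   0.054 ] [0.528 0.223 0.046] [0.562 0.257 0.06 ]
```

```bash
python3 -m inch '[{"slide":[0,0,-0.32],"angular":[0,0,0],"claw":0},{"slide":[0,0,-0.32],"angular":[0,0,0],"claw":0},{"slide":[-0.928,-0.356,-0.32],"angular":[0,0,0],"claw":0},{"slide":[-0.928,-0.356,-0.32],"angular":[0,0,0],"claw":0},{"slide":[-0.928,-0.356,-0.32],"angular":[0,0,0],"claw":0},{"slide":[-0.928,-0.356,-0.32],"angular":[0,0,0],"claw":0},{"slide":[-0.928,-0.356,-0.32],"angular":[0,0,0],"claw":0},{"slide":[-0.928,-0.356,-0.32],"angular":[0,0,0],"claw":0}]' 30
python3 -m inch '[{"slide":[-0.928,-0.356,0],"angular":[0,0,0],"claw":-0.2},{"slide":[-0.928,-0.356,0],"angular":[0,0,0],"claw":-0.2},{"slide":[-0.928,-0.356,0],"angular":[0,0,0],"claw":-0.2},{"slide":[-0.928,-0.356,0],"angular":[0,0,0],"claw":-0.2},{"slide":[-0.928,-0.356,0],"angular":[0,0,0],"claw":-0.2},{"slide":[-0.928,-0.356,0],"angular":[0,0,0],"claw":-0.2},{"slide":[-0.928,-0.356,0],"angular":[0,0,0],"claw":-0.2},{"slide":[-0.928,-0.356,0],"angular":[0,0,0],"claw":-0.2}]'
python3 -c "
from h import *
print(goto([.568,.339,.164]))
im=look('wrist','w1')
C=cloud(im);g=im['color'].astype(int)
b=(g.max(2)<60)&(abs(C[...,2]-.172)<.02)&(np.hypot(C[...,0]-.568,C[...,1]-.339)<.09)
p=C[b];print(len(p),p.mean(0),p.min(0),p.max(0),np.percentile(p[:,2],[10,50,90]))
"
```

```text
time: 1.75
position: [0.3745, 0.4778, 0.3141]
tool_rot: [0.42, 3.108, -0.003]
ft_force: [0.4, 0.1, 0.9]
grip_width: 0.51
grip_force: 0.0
time: 2.55
position: [0.5669, 0.3413, 0.3135]
tool_rot: [-0.396, -3.116, -0.001]
ft_force: [-0.1, -0.2, -0.0]
grip_width: 0.401
grip_force: 0.0
[-0.0072 -0.0084  0.5979]
1793 [0.56394659 0.34336676 0.17992033] [0.51100833 0.32162469 0.17629766] [0.62076221 0.36315672 0.18240368] [0.17887999 0.17994474 0.18093223]
```

View pics/w1.png

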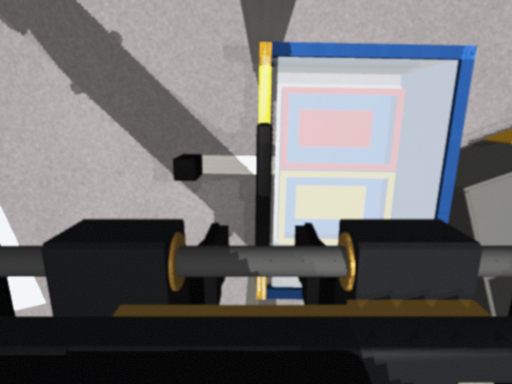

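The wrist picture shows the bar running down column 264, between the fingers at columns 215 and 307. The red bin is on the upper side (-x) and the yellow bin below it. I'll descend, grip the bar and raise the window.

```bash
python3 -m inch '[{"slide":[0,0,0.593],"angular":[0,0,0],"claw":-0.2},{"slide":[0,0,0.593],"angular":[0,0,0],"claw":-0.2},{"slide":[0,0,0.593],"angular":[0,0,0],"claw":-0.2},{"slide":[0,0,0.593],"angular":[0,0,0],"claw":-0.2},{"slide":[0,0,0.593],"angular":[0,0,0],"claw":-1},{"slide":[0,0,0.593],"angular":[0,0,0],"claw":-1},{"slide":[0,0,0.593],"angular":[0,0,0],"claw":-1},{"slide":[0,0,0.593],"angular":[0,0,0],"claw":-1},{"slide":[0,0,0.593],"angular":[0,0,0],"claw":-1}]' 30
python3 -m inch '[{"slide":[0,0,-0.06],"angular":[0,0,0],"claw":-1},{"slide":[0,0,-0.12],"angular":[0,0,0],"claw":-1},{"slide":[0,0,-0.18],"angular":[0,0,0],"claw":-1},{"slide":[0,0,-0.24],"angular":[0,0,0],"claw":-1},{"slide":[0,0,-0.3],"angular":[0,0,0],"claw":-1},{"slide":[0,0,-0.35],"angular":[0,0,0],"claw":-1},{"slide":[0,0,-0.4],"angular":[0,0,0],"claw":-1},{"slide":[0,0,-0.43],"angular":[0,0,0],"claw":-1},{"slide":[0,0,-0.43],"angular":[0,0,0],"claw":-1}]'
```

```text
time: 3.5
position: [0.5698, 0.3423, 0.1686]
tool_rot: [0.398, 3.111, 0.01]
ft_force: [2.4, 5.4, 3.9]
grip_width: 0.155
grip_force: 30.0
time: 4.4
position: [0.5698, 0.3422, 0.275]
tool_rot: [0.397, 3.111, 0.009]
ft_force: [4.7, 5.5, 3.3]
grip_width: 0.159
grip_force: 30.0
```

```bash
python3 -m inch '[{"slide":[0,0,-0.02],"angular":[0,0,0],"claw":-1},{"slide":[0,0,-0.03],"angular":[0,0,0],"claw":-1},{"slide":[0,0,-0.03],"angular":[0,0,0],"claw":-1}]'
python3 -m inch '[{"slide":[0,0,-0.015],"angular":[0,0,0],"claw":-1},{"slide":[0,0,-0.015],"angular":[0,0,0],"claw":-1}]'
```

```text
time: 4.7
position: [0.5698, 0.3422, 0.2808]
tool_rot: [0.398, 3.112, 0.008]
ft_force: [6.0, 7.8, -2.2]
grip_width: 0.157
grip_force: 30.0
time: 4.9
position: [0.5698, 0.3422, 0.2809]
tool_rot: [0.398, 3.114, 0.005]
ft_force: [10.3, 9.3, -13.3]
grip_width: 0.159
grip_force: 30.0
```

```bash
python3 -m inch '[{"slide":[0,0,0.018],"angular":[0,0,0],"claw":-1},{"slide":[0,0,0.018],"angular":[0,0,0],"claw":-0.1},{"slide":[0,0,0.018],"angular":[0,0,0],"claw":-0.1},{"slide":[0,0,0.018],"angular":[0,0,0],"claw":-0.1},{"slide":[0,0,-0.2],"angular":[0,0,0],"claw":-0.1},{"slide":[0,0,-0.2],"angular":[0,0,0],"claw":-0.1},{"slide":[0,-0.412,-0.2],"angular":[0,0,0],"claw":0.2},{"slide":[0,-0.412,-0.2],"angular":[0,0,0],"claw":0.2},{"slide":[0,-0.412,-0.2],"angular":[0,0,0],"claw":0.2},{"slide":[0,-0.412,-0.2],"angular":[0,0,0],"claw":0.2}]'
python3 -m inch '[{"slide":[0,0,0],"angular":[0,0,1],"claw":0.2},{"slide":[0,0,0],"angular":[0,0,1],"claw":0.2},{"slide":[0,0,0],"angular":[0,0,1],"claw":0.2},{"slide":[0,0,0],"angular":[0,0,1],"claw":0.2}]'
python3 -m inch '[{"slide":[0,0,0],"angular":[0,0,1],"claw":0.2},{"slide":[0,0,0],"angular":[0,0,1],"claw":0.2},{"slide":[0,0,0],"angular":[0,0,1],"claw":0.2},{"slide":[0,0,0],"angular":[0,0,1],"claw":0.2}]'
python3 -m inch '[{"slide":[0,0,0.5],"angular":[0,0,1],"claw":0.2},{"slide":[0,0,0.5],"angular":[0,0,1],"claw":0.2},{"slide":[0,0,0.5],"angular":[0,0,1],"claw":0.2},{"slide":[0,0,0.5],"angular":[0,0,1],"claw":0.2},{"slide":[0,0,0.5],"angular":[0,0,1],"claw":0.2}]'
cat >> h.py <<'E'
def pose():
    s=ctrl.get_state();M=R.from_rotvec(s["tool_rot"]).as_matrix()
    print("t",round(s["time"],2),"p",s["position"].round(4),"xaz",np.degrees(np.arctan2(M[1,0],M[0,0])).round(1),"yaz",np.degrees(np.arctan2(M[1,1],M[0,1])).round(1),"tilt",M[:2,2].round(3),"f",np.round(s["ft_force"],1),"w",round(s["grip_width"],3),"gf",round(s["grip_force"],1))
E
python3 -c "
from h import *
pose();print(goto([.5435,.2425,.032]))
im=look('wrist','w2')
C=cloud(im);g=im['color'].astype(int)
b=(g.max(2)<60)&(abs(C[...,2]-.055)<.006)&(np.hypot(C[...,0]-.5435,C[...,1]-.2425)<.04)
p=C[b];print(len(p),p.mean(0),p.min(0),p.max(0))
"; python3 hatch.py
```

```text
time: 5.9
position: [0.5422, 0.2381, 0.3352]
tool_rot: [0.404, 3.114, 0.002]
ft_force: [-0.3, 0.5, -0.5]
grip_width: 0.593
grip_force: 0.0
time: 6.3
position: [0.5418, 0.2422, 0.3339]
tool_rot: [-1.195, -2.905, -0.0]
ft_force: [0.5, 0.0, 0.0]
grip_width: 0.598
grip_force: 0.0
time: 6.7
position: [0.5418, 0.2423, 0.3339]
tool_rot: [-1.906, -2.497, -0.0]
ft_force: [-0.0, -0.2, -0.3]
grip_width: 0.603
grip_force: 0.0
time: 7.2
position: [0.5413, 0.2418, 0.2078]
tool_rot: [-2.483, -1.924, 0.003]
ft_force: [1.2, -0.3, 0.6]
grip_width: 0.602
grip_force: 0.0
t 7.2 p [0.5413 0.2418 0.2078] xaz 75.5 yaz -14.5 tilt [-0.002 -0.001] f [ 1.2 -0.3  0.6] w 0.602 gf 0.0
[0.0058 0.0091 0.7031]
917 [0.5450519  0.24609914 0.05372706] [0.52813153 0.22819973 0.04907686] [0.56176663 0.26273588 0.05610061]
top post 95 [0.7001 0.3047 0.2536] [0.6966 0.3044 0.2528]
top post 138 [0.4455 0.3749 0.2535] [0.4549 0.3795 0.2529]
top tgrip 78 [0.5431 0.2429 0.0531] [0.527 0.227 0.046] [0.558 0.26  0.061]
scene post 323 [0.6249 0.3222 0.2537] [0.6127 0.3222 0.2584]
scene post 12 [0.5092 0.2405 0.2596] [0.5093 0.2404 0.2591]
scene tgrip 78 [0.5453 0.2406 0.0537] [0.527 0.221 0.045] [0.561 0.26  0.059]
```

View pics/w2.png

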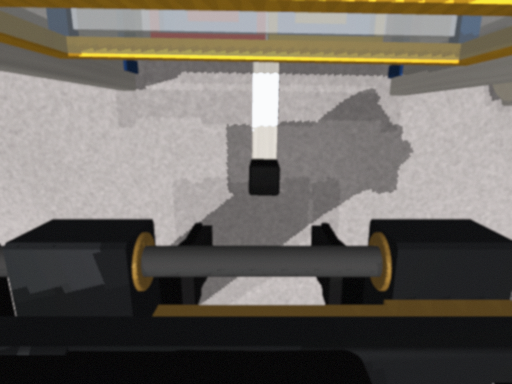

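The wrist picture shows the grip block at (264,177) and the window up. I'll grip the block and draw the tray out 180 mm.

```bash
python3 -m inch '[{"slide":[0.011,0.01,0.35],"angular":[0,0,0.03],"claw":0.2},{"slide":[0.011,0.01,0.55],"angular":[0,0,0.03],"claw":0.2},{"slide":[0.011,0.01,0.7],"angular":[0,0,0.03],"claw":0.2},{"slide":[0.011,0.01,0.7],"angular":[0,0,0.03],"claw":0.2},{"slide":[0.011,0.01,0.7],"angular":[0,0,0.03],"claw":0.2},{"slide":[0.011,0.01,0.7],"angular":[0,0,0.03],"claw":-1},{"slide":[0.011,0.01,0.7],"angular":[0,0,0.03],"claw":-1},{"slide":[0.011,0.01,0.7],"angular":[0,0,0.03],"claw":-1},{"slide":[0.011,0.01,0.7],"angular":[0,0,0.03],"claw":-1}]' 45
python3 -m inch '[{"slide":[-0.04,0,0],"angular":[0,0,0],"claw":-1},{"slide":[-0.11,0,0],"angular":[0,0,0],"claw":-1},{"slide":[-0.19,0,0],"angular":[0,0,0],"claw":-1},{"slide":[-0.28,0,0],"angular":[0,0,0],"claw":-1},{"slide":[-0.37,0,0],"angular":[0,0,0],"claw":-1},{"slide":[-0.46,0,0],"angular":[0,0,0],"claw":-1},{"slide":[-0.55,0,0],"angular":[0,0,0],"claw":-1},{"slide":[-0.63,0,0],"angular":[0,0,0],"claw":-1},{"slide":[-0.69,0,0],"angular":[0,0,0],"claw":-1},{"slide":[-0.72,0,0],"angular":[0,0,0],"claw":-1}]'
python3 -c "
from h import *
pose();im=look('scene','s2')"
```

```text
time: 8.25
position: [0.5456, 0.2433, 0.036]
tool_rot: [-2.499, -1.902, -0.004]
ft_force: [-2.7, 0.9, 7.9]
grip_width: 0.342
grip_force: 45.0
time: 9.25
position: [0.4989, 0.0699, 0.0361]
tool_rot: [-2.502, -1.899, -0.01]
ft_force: [1.8, 5.3, 2.9]
grip_width: 0.342
grip_force: 45.0
t 9.25 p [0.4989 0.0699 0.0361] xaz 74.4 yaz -15.6 tilt [0.005 0.004] f [1.8 5.3 2.9] w 0.342 gf 45.0
```

View pics/s2.png

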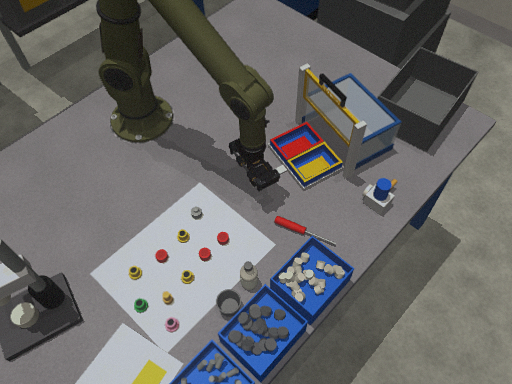

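The scene picture shows the tray out, with the red bin at (298,142) and the yellow bin at (316,163). I'll release the grip, rise and measure the parts.

```bash
cat > parts.py <<'E'
from h import *
import sys
def parts(cam):
    im=look(cam);C=cloud(im);x,y,z=C[...,0],C[...,1],C[...,2]
    hsv=cv2.cvtColor(im["color"],cv2.COLOR_RGB2HSV);H,S,V=cv2.split(hsv)
    reg=(x>.35)&(x<.72)&(y<-.02)&(y>-.55)&(z>.004)&(z<.06)&(S>100)&(V>60)
    out=[]
    for nm,m,zt in(("red",reg&((H<8)|(H>172)),.022),("yel",reg&(H>20)&(H<34),.028)):
        n,l,s,c=cv2.connectedComponentsWithStats(m.astype(np.uint8))
        for i in range(1,n):
            if s[i,4]<12: continue
            k=l==i
            if nm=="yel": # fill the black bore, use flange+hub extents
                k=cv2.morphologyEx(k.astype(np.uint8),cv2.MORPH_CLOSE,np.ones((7,7)))>0
            p=C[k];top=p[p[:,2]>np.nanpercentile(p[:,2],80)-.006]
            v,u=np.nonzero(k&(z>np.nanpercentile(p[:,2],80)-.006))
            (cx,cy),r=cv2.minEnclosingCircle(np.c_[u,v].astype(np.float32))
            out.append((nm,len(u),[round(float(cx)),round(float(cy))],np.nanmedian(top[:,2]).round(3),np.nanmean(top[:,:2],0).round(4),world(im,[cx,cy],z=zt)[0,:2].round(4)))
    return out
if __name__=="__main__":
    pose()
    for c in sys.argv[1:]:
        for o in parts(c): print(c,*o)
E
python3 -m inch '[{"slide":[0,0,0],"angular":[0,0,0],"claw":0.2},{"slide":[0,0,0],"angular":[0,0,0],"claw":0.2},{"slide":[0,0,-0.45],"angular":[0,0,0],"claw":0.2},{"slide":[0,0,-0.45],"angular":[0,0,0],"claw":0.2},{"slide":[0,0,-0.45],"angular":[0,0,0],"claw":0.2},{"slide":[0,0,-0.45],"angular":[0,0,0],"claw":0.2}]' 
python3 parts.py top scene
python3 - <<'E'
from h import *
for c in("top","scene"):
    im=look(c);C=cloud(im);x,y,z=C[...,0],C[...,1],C[...,2];H,S,V=cv2.split(cv2.cvtColor(im["color"],cv2.COLOR_RGB2HSV))
    reg=(np.hypot(x-.552,y-.26)<.16)&(S>100)&(z>.03)&(z<.05)
    for nm,m in(("red",((H<8)|(H>172))),("yel",(H>20)&(H<34))):
        q=C[reg&m][:,:2]; print(c,nm,len(q),cv2.minAreaRect(q.astype(np.float32)))
    g=im["color"].max(2)<60; q=C[g&(abs(z-.054)<.006)&(np.hypot(x-.499,y-.07)<.05)]; print(c,"grip",len(q),q.mean(0) if len(q) else 0)
E
```

```text
time: 9.9
position: [0.4987, 0.069, 0.1488]
tool_rot: [2.499, 1.901, 0.007]
ft_force: [-0.7, 0.8, 0.1]
grip_width: 0.591
grip_force: 0.0
t 9.9 p [0.4987 0.069  0.1488] xaz 74.5 yaz -15.5 tilt [0.005 0.002] f [-0.7  0.8  0.1] w 0.591 gf 0.0
top red 69 [301, 206] 0.022 [ 0.57  -0.148] [ 0.5699 -0.1479]
top red 66 [323, 206] 0.022 [ 0.568  -0.2224] [ 0.5687 -0.2224]
top red 73 [350, 231] 0.022 [ 0.4783 -0.3122] [ 0.4782 -0.3124]
top yel 23 [370, 198] 0.041 [ 0.5909 -0.3867] [ 0.5927 -0.3902]
top yel 48 [346, 201] 0.028 [ 0.5815 -0.3049] [ 0.5814 -0.3044]
top yel 39 [325, 232] 0.029 [ 0.4745 -0.2253] [ 0.4743 -0.2256]
top yel 46 [375, 236] 0.028 [ 0.4603 -0.3992] [ 0.4602 -0.3981]
scene red 99 [223, 237] 0.023 [ 0.5705 -0.1503] [ 0.5716 -0.1502]
scene red 98 [161, 254] 0.023 [ 0.4781 -0.3145] [ 0.4777 -0.3144]
scene red 92 [204, 253] 0.023 [ 0.5691 -0.2246] [ 0.5685 -0.2242]
scene yel 60 [182, 234] 0.028 [ 0.4742 -0.2273] [ 0.4749 -0.2276]
scene yel 64 [133, 270] 0.029 [ 0.46   -0.4018] [ 0.4593 -0.4014]
scene yel 69 [186, 274] 0.029 [ 0.5833 -0.3063] [ 0.5833 -0.307 ]
scene yel 35 [166, 295] 0.044 [ 0.5919 -0.3889] [ 0.5859 -0.3873]
top red 262 ((0.5033634901046753, 0.2761200964450836), (0.15463003516197205, 0.1027645692229271), 74.09973907470703)
top yel 232 ((0.6026861071586609, 0.2475442886352539), (0.1529550701379776, 0.10303879529237747), 74.288818359375)
top grip 0 0
scene red 252 ((0.49964386224746704, 0.27619874477386475), (0.15577514469623566, 0.10741843283176422), 73.9975357055664)
scene yel 294 ((0.6005983352661133, 0.24689409136772156), (0.1542171835899353, 0.10950791090726852), 74.51004028320312)
scene grip 76 [0.49884244 0.0673508  0.05405057]
```

```bash
python3 -m inch '[{"slide":[-0.764,0.508,0],"angular":[0,0,0],"claw":0.2},{"slide":[-0.764,0.508,0],"angular":[0,0,0],"claw":0.2},{"slide":[-0.764,0.508,0],"angular":[0,0,0],"claw":0.2},{"slide":[-0.764,0.508,0],"angular":[0,0,0],"claw":0.2},{"slide":[-0.764,0.508,0],"angular":[0,0,0],"claw":0.2},{"slide":[-0.764,0.508,0],"angular":[0,0,0],"claw":0.2},{"slide":[-0.764,0.508,0],"angular":[0,0,0],"claw":0.2}]'
cat > plan.py <<'E'
# usage: plan.py x y z : slide units to there from here
from h import *
import sys
pose();print(goto([float(a) for a in sys.argv[1:4]]))
E
python3 plan.py 0.5705 -0.149 0.015; python3 parts.py top scene
```

```text
time: 10.8
position: [0.5672, -0.1495, 0.1445]
tool_rot: [-2.5, -1.898, 0.004]
ft_force: [0.1, 0.2, 1.1]
grip_width: 0.599
grip_force: 0.0
t 10.8 p [ 0.5672 -0.1495  0.1445] xaz 74.4 yaz -15.6 tilt [-0.004  0.   ] f [0.1 0.2 1.1] w 0.599 gf 0.0
[0.0059 0.0139 0.5181]
t 10.8 p [ 0.5672 -0.1495  0.1445] xaz 74.4 yaz -15.6 tilt [-0.004  0.   ] f [0.1 0.2 1.1] w 0.599 gf 0.0
top red 74 [350, 231] 0.022 [ 0.4782 -0.3123] [ 0.4781 -0.3118]
top yel 22 [370, 198] 0.044 [ 0.5909 -0.3862] [ 0.5932 -0.3908]
top yel 47 [346, 201] 0.028 [ 0.5812 -0.3051] [ 0.5812 -0.3051]
top yel 9 [327, 233] 0.03 [ 0.4727 -0.233 ] [ 0.4724 -0.2324]
top yel 44 [376, 236] 0.028 [ 0.4602 -0.3993] [ 0.4603 -0.3997]
scene red 80 [222, 237] 0.023 [ 0.5724 -0.1521] [ 0.5708 -0.1503]
scene red 93 [161, 254] 0.023 [ 0.4781 -0.3142] [ 0.4777 -0.3144]
scene red 95 [204, 253] 0.023 [ 0.5692 -0.2244] [ 0.5691 -0.2241]
scene yel 62 [182, 234] 0.028 [ 0.4745 -0.2273] [ 0.4745 -0.2269]
scene yel 67 [133, 270] 0.029 [ 0.4597 -0.4019] [ 0.4586 -0.4013]
scene yel 69 [186, 274] 0.029 [ 0.5836 -0.3064] [ 0.5833 -0.307 ]
scene yel 31 [166, 295] 0.047 [ 0.5917 -0.3892] [ 0.5857 -0.3874]
```

```bash
python3 -m inch '[{"slide":[0.006,0.014,0.2],"angular":[0,0,0],"claw":0.2},{"slide":[0.006,0.014,0.4],"angular":[0,0,0],"claw":0.2},{"slide":[0.006,0.014,0.51],"angular":[0,0,0],"claw":0.2},{"slide":[0.006,0.014,0.51],"angular":[0,0,0],"claw":0.2},{"slide":[0.006,0.014,0.51],"angular":[0,0,0],"claw":0.2},{"slide":[0.006,0.014,0.51],"angular":[0,0,0],"claw":-1},{"slide":[0.006,0.014,0.51],"angular":[0,0,0],"claw":-1},{"slide":[0.006,0.014,0.51],"angular":[0,0,0],"claw":-1}]' 25
python3 -m inch '[{"slide":[0,0,-0.2],"angular":[0,0,0],"claw":-1},{"slide":[0,0,-0.4],"angular":[0,0,0],"claw":-1},{"slide":[0,0,-0.51],"angular":[0,0,0],"claw":-1},{"slide":[0.2,-0.1,-0.51],"angular":[0,0,0],"claw":-1},{"slide":[0.4,-0.2,-0.51],"angular":[0,0,0],"claw":-1},{"slide":[0.55,-0.28,-0.51],"angular":[0,0,0],"claw":-1},{"slide":[0.693,-0.358,-0.51],"angular":[0,0,0],"claw":-1},{"slide":[0.693,-0.358,-0.51],"angular":[0,0,0],"claw":-1}]'
python3 -m inch '[{"slide":[0.18,-0.1,0],"angular":[0,0,0],"claw":-1},{"slide":[0.36,-0.2,0],"angular":[0,0,0],"claw":-1},{"slide":[0.54,-0.28,0],"angular":[0,0,0],"claw":-1},{"slide":[0.693,-0.358,0],"angular":[0,0,0],"claw":-1},{"slide":[0.693,-0.358,0],"angular":[0,0,0],"claw":-1},{"slide":[0.693,-0.358,0],"angular":[0,0,0],"claw":-1}]'
python3 plan.py 0.4905 0.2326 0.03; python3 parts.py top
```

```text
time: 11.7
position: [0.573, -0.1486, 0.0204]
tool_rot: [2.5, 1.901, 0.003]
ft_force: [0.1, 0.1, 1.3]
grip_width: 0.413
grip_force: 2.9
time: 12.5
position: [0.5308, 0.0505, 0.147]
tool_rot: [-2.487, -1.913, -0.004]
ft_force: [-0.5, 0.3, 0.1]
grip_width: 0.404
grip_force: 25.0
time: 13.1
position: [0.4922, 0.2336, 0.1469]
tool_rot: [2.498, 1.904, 0.0]
ft_force: [0.9, 0.1, -0.4]
grip_width: 0.405
grip_force: 25.0
t 13.1 p [0.4922 0.2336 0.1469] xaz 74.6 yaz -15.4 tilt [ 0.001 -0.   ] f [ 0.9  0.1 -0.4] w 0.405 gf 25.0
[-0.0054 -0.0059  0.4674]
t 13.1 p [0.4922 0.2336 0.1469] xaz 74.6 yaz -15.4 tilt [ 0.001 -0.   ] f [ 0.9  0.1 -0.4] w 0.405 gf 25.0
top red 62 [323, 206] 0.022 [ 0.5684 -0.2226] [ 0.5687 -0.2224]
top red 71 [350, 231] 0.023 [ 0.4783 -0.3123] [ 0.4781 -0.3118]
top yel 21 [370, 198] 0.044 [ 0.5908 -0.3867] [ 0.5932 -0.3908]
top yel 47 [346, 201] 0.028 [ 0.5812 -0.3051] [ 0.5814 -0.3044]
top yel 39 [325, 232] 0.027 [ 0.4751 -0.2255] [ 0.4751 -0.2254]
top yel 43 [375, 236] 0.028 [ 0.4606 -0.3999] [ 0.4603 -0.3979]
```

```bash
python3 -m inch '[{"slide":[-0.005,-0.006,0.2],"angular":[0,0,0],"claw":-1},{"slide":[-0.005,-0.006,0.4],"angular":[0,0,0],"claw":-1},{"slide":[-0.005,-0.006,0.455],"angular":[0,0,0],"claw":-1},{"slide":[-0.005,-0.006,0.455],"angular":[0,0,0],"claw":-1},{"slide":[-0.005,-0.006,0.455],"angular":[0,0,0],"claw":0},{"slide":[-0.005,-0.006,0.455],"angular":[0,0,0],"claw":0},{"slide":[-0.005,-0.006,0.455],"angular":[0,0,0],"claw":0},{"slide":[-0.005,-0.006,0.2],"angular":[0,0,0],"claw":0},{"slide":[-0.005,-0.006,0],"angular":[0,0,0],"claw":0},{"slide":[-0.005,-0.006,0],"angular":[0,0,0],"claw":0}]'
python3 -m inch '[{"slide":[-0.838,0.394,0],"angular":[0,0,0],"claw":0.2},{"slide":[-0.838,0.394,0],"angular":[0,0,0],"claw":0.2},{"slide":[-0.838,0.394,0],"angular":[0,0,0],"claw":0.2},{"slide":[-0.838,0.394,0],"angular":[0,0,0],"claw":0.2},{"slide":[-0.838,0.394,0],"angular":[0,0,0],"claw":0.2},{"slide":[-0.838,0.394,0],"angular":[0,0,0],"claw":0.2}]'
python3 -m inch '[{"slide":[-0.838,0.394,0],"angular":[0,0,0],"claw":0.2},{"slide":[-0.838,0.394,0],"angular":[0,0,0],"claw":0.2},{"slide":[-0.838,0.394,0],"angular":[0,0,0],"claw":0.2},{"slide":[-0.838,0.394,0],"angular":[0,0,0],"claw":0.2},{"slide":[-0.838,0.394,0],"angular":[0,0,0],"claw":0.2},{"slide":[-0.838,0.394,0],"angular":[0,0,0],"claw":0.2},{"slide":[-0.838,0.394,0],"angular":[0,0,0],"claw":0.2}]'
python3 parts.py scene; python3 plan.py 0.569 -0.2235 0.017
cat > bins.py <<'E'
from h import *
for c in("top","scene"):
    im=look(c);C=cloud(im);x,y,z=C[...,0],C[...,1],C[...,2];H,S,V=cv2.split(cv2.cvtColor(im["color"],cv2.COLOR_RGB2HSV))
    for nm,b,m in(("red",(.5025,.276),(H<8)|(H>172)),("yel",(.6022,.2475),(H>20)&(H<34))):
        dx,dy=x-b[0],y-b[1];xh=dx*.267+dy*.964;yh=-dx*.964+dy*.267
        k=(abs(xh)<.07)&(abs(yh)<.045)&(z>.018)&(z<.05)&m&(S>100)
        n,l,s,ce=cv2.connectedComponentsWithStats(k.astype(np.uint8))
        print(c,nm,[(int(s[i,4]),np.nanmean(C[l==i],0).round(3).tolist()) for i in range(1,n) if s[i,4]>5])
E
python3 bins.py
```

```text
time: 14.15
position: [0.4941, 0.2338, 0.1537]
tool_rot: [2.5, 1.901, 0.018]
ft_force: [0.2, -0.2, 0.5]
grip_width: 0.499
grip_force: 0.0
time: 14.75
position: [0.5302, -0.0024, 0.1478]
tool_rot: [2.507, 1.889, 0.002]
ft_force: [-0.1, 0.4, -0.6]
grip_width: 0.602
grip_force: 0.0
time: 15.45
position: [0.5687, -0.2239, 0.1467]
tool_rot: [-2.501, -1.9, -0.001]
ft_force: [0.1, 0.8, -0.0]
grip_width: 0.599
grip_force: 0.0
t 15.45 p [ 0.5687 -0.2239  0.1467] xaz 74.5 yaz -15.5 tilt [0.    0.001] f [ 0.1  0.8 -0. ] w 0.599 gf 0.0
scene red 99 [161, 255] 0.023 [ 0.4783 -0.3143] [ 0.4782 -0.3146]
scene red 60 [204, 254] 0.022 [ 0.5747 -0.2259] [ 0.5706 -0.225 ]
scene yel 62 [183, 234] 0.029 [ 0.4803 -0.2293] [ 0.4777 -0.226 ]
scene yel 68 [133, 270] 0.029 [ 0.4598 -0.4016] [ 0.4593 -0.4014]
scene yel 70 [186, 274] 0.029 [ 0.5837 -0.3066] [ 0.5833 -0.307 ]
scene yel 34 [166, 294] 0.045 [ 0.5919 -0.3886] [ 0.5852 -0.3863]
t 15.5 p [ 0.5689 -0.2225  0.1466] xaz 74.6 yaz -15.4 tilt [0.    0.001] f [ 0.4  0.4 -0.2] w 0.601 gf 0.0
[-0.0046  0.0016  0.5183]
top red [(8, [0.538, 0.337, 0.041]), (86, [0.491, 0.228, 0.028])]
top yel [(6, [0.623, 0.314, 0.039])]
scene red [(22, [0.537, 0.337, 0.042]), (78, [0.494, 0.227, 0.029]), (11, [0.547, 0.278, 0.04]), (6, [0.532, 0.223, 0.041])]
scene yel [(11, [0.604, 0.318, 0.042]), (9, [0.648, 0.305, 0.041])]
```

```bash
python3 -m inch '[{"slide":[-0.003,0.004,0.2],"angular":[0,0,0],"claw":0.2},{"slide":[-0.003,0.004,0.4],"angular":[0,0,0],"claw":0.2},{"slide":[-0.003,0.004,0.512],"angular":[0,0,0],"claw":0.2},{"slide":[-0.003,0.004,0.512],"angular":[0,0,0],"claw":0.2},{"slide":[-0.003,0.004,0.512],"angular":[0,0,0],"claw":0.2},{"slide":[-0.003,0.004,0.512],"angular":[0,0,0],"claw":-1},{"slide":[-0.003,0.004,0.512],"angular":[0,0,0],"claw":-1},{"slide":[-0.003,0.004,0.512],"angular":[0,0,0],"claw":-1},{"slide":[-0.003,0.004,0.512],"angular":[0,0,0],"claw":-1}]' 25
python3 -m inch '[{"slide":[0,0,-0.2],"angular":[0,0,0],"claw":-1},{"slide":[0,0,-0.4],"angular":[0,0,0],"claw":-1},{"slide":[0,0,-0.51],"angular":[0,0,0],"claw":-1},{"slide":[0.2,-0.1,-0.51],"angular":[0,0,0],"claw":-1},{"slide":[0.4,-0.2,-0.51],"angular":[0,0,0],"claw":-1},{"slide":[0.6,-0.28,-0.51],"angular":[0,0,0],"claw":-1},{"slide":[0.8,-0.37,-0.51],"angular":[0,0,0],"claw":-1},{"slide":[0.9,-0.4,-0.51],"angular":[0,0,0],"claw":-1}]'
python3 plan.py 0.4998 0.2664 0.03; python3 -c "
from h import *
print(np.round(ctrl.get_image('wrist')['tool_from_camera'],3))"
```

```text
time: 16.5
position: [0.5699, -0.2252, 0.0199]
tool_rot: [2.5, 1.901, 0.003]
ft_force: [-0.5, 0.0, 5.3]
grip_width: 0.401
grip_force: 25.0
time: 17.3
position: [0.532, 0.0205, 0.1464]
tool_rot: [-2.5, -1.902, -0.002]
ft_force: [1.5, 0.5, -0.5]
grip_width: 0.404
grip_force: 25.0
t 17.3 p [0.532  0.0205 0.1464] xaz 74.5 yaz -15.5 tilt [0.    0.001] f [ 1.5  0.5 -0.5] w 0.404 gf 25.0
[ 0.9129 -0.3867  0.4665]
[[-0.001  0.97   0.244  0.066]
 [ 1.     0.001  0.     0.001]
 [-0.     0.244 -0.97  -0.15 ]
 [ 0.     0.     0.     1.   ]]
```

```bash
python3 -m inch '[{"slide":[0.2,-0.1,0],"angular":[0,0,0],"claw":-1},{"slide":[0.4,-0.2,0],"angular":[0,0,0],"claw":-1},{"slide":[0.6,-0.28,0],"angular":[0,0,0],"claw":-1},{"slide":[0.8,-0.36,0],"angular":[0,0,0],"claw":-1},{"slide":[0.912,-0.387,0],"angular":[0,0,0],"claw":-1},{"slide":[0.912,-0.387,0],"angular":[0,0,0],"claw":-1},{"slide":[0.912,-0.387,0],"angular":[0,0,0],"claw":-1}]'
python3 -m inch '[{"slide":[0,0,0.2],"angular":[0,0,0],"claw":-1},{"slide":[0,0,0.4],"angular":[0,0,0],"claw":-1},{"slide":[0,0,0.455],"angular":[0,0,0],"claw":-1},{"slide":[0,0,0.455],"angular":[0,0,0],"claw":-1},{"slide":[0,0,0.455],"angular":[0,0,0],"claw":0},{"slide":[0,0,0.455],"angular":[0,0,0],"claw":0},{"slide":[0,0,0.455],"angular":[0,0,0],"claw":0},{"slide":[0,0,0.2],"angular":[0,0,0],"claw":0},{"slide":[0,0,0],"angular":[0,0,0],"claw":0},{"slide":[0,0,0],"angular":[0,0,0],"claw":0}]'
python3 -m inch '[{"slide":[-0.768,0.208,0],"angular":[0,0,0],"claw":0.2},{"slide":[-0.768,0.208,0],"angular":[0,0,0],"claw":0.2},{"slide":[-0.768,0.208,0],"angular":[0,0,0],"claw":0.2},{"slide":[-0.768,0.208,0],"angular":[0,0,0],"claw":0.2},{"slide":[-0.768,0.208,0],"angular":[0,0,0],"claw":0.2},{"slide":[-0.768,0.208,0],"angular":[0,0,0],"claw":0.2}]'
python3 plan.py 0.4988 0.0685 0.034;python3 bins.py
```

```text
time: 18.05
position: [0.5002, 0.2648, 0.1458]
tool_rot: [2.497, 1.905, -0.001]
ft_force: [0.4, -0.7, 0.5]
grip_width: 0.405
grip_force: 25.0
time: 19.05
position: [0.5041, 0.2656, 0.1533]
tool_rot: [2.501, 1.901, 0.018]
ft_force: [0.7, 0.1, 0.3]
grip_width: 0.501
grip_force: 0.0
time: 19.65
position: [0.4998, 0.064, 0.147]
tool_rot: [-2.503, -1.897, -0.004]
ft_force: [-0.5, 1.6, 0.6]
grip_width: 0.597
grip_force: 0.0
t 19.65 p [0.4998 0.064  0.147 ] xaz 74.3 yaz -15.7 tilt [0.002 0.002] f [-0.5  1.6  0.6] w 0.597 gf 0.0
[ 0.0152 -0.0092  0.452 ]
top red [(10, [0.549, 0.334, 0.041]), (161, [0.496, 0.245, 0.028])]
top yel []
scene red [(20, [0.535, 0.337, 0.042]), (148, [0.499, 0.245, 0.029]), (32, [0.537, 0.244, 0.04])]
scene yel [(6, [0.599, 0.319, 0.042]), (12, [0.636, 0.309, 0.042]), (10, [0.625, 0.177, 0.04])]
```

```bash
python3 -m inch '[{"slide":[0.015,-0.009,0.2],"angular":[0,0,0],"claw":0.2},{"slide":[0.015,-0.009,0.4],"angular":[0,0,0],"claw":0.2},{"slide":[0.015,-0.009,0.445],"angular":[0,0,0],"claw":0.2},{"slide":[0.015,-0.009,0.445],"angular":[0,0,0],"claw":0.2},{"slide":[0.015,-0.009,0.445],"angular":[0,0,0],"claw":-1},{"slide":[0.015,-0.009,0.445],"angular":[0,0,0],"claw":-1},{"slide":[0.015,-0.009,0.445],"angular":[0,0,0],"claw":-1},{"slide":[0.015,-0.009,0.445],"angular":[0,0,0],"claw":-1}]' 45
python3 -m inch '[{"slide":[-0.03,0,0],"angular":[0,0,0],"claw":-1},{"slide":[-0.09,0,0],"angular":[0,0,0],"claw":-1},{"slide":[-0.15,0,0],"angular":[0,0,0],"claw":-1},{"slide":[-0.19,0,0],"angular":[0,0,0],"claw":-1},{"slide":[-0.2,0,0],"angular":[0,0,0],"claw":-1},{"slide":[-0.2,0,0],"angular":[0,0,0],"claw":0.2},{"slide":[-0.2,0,0],"angular":[0,0,0],"claw":0.2},{"slide":[-0.2,0,-0.25],"angular":[0,0,0],"claw":0.2},{"slide":[-0.2,0,-0.45],"angular":[0,0,0],"claw":0.2},{"slide":[-0.2,0,-0.45],"angular":[0,0,0],"claw":0.2}]'
python3 plan.py 0.4782 -0.313 0.147; python3 parts.py top
python3 - <<'E'
from h import *
for c in("top","scene"):
    im=look(c);C=cloud(im);x,y,z=C[...,0],C[...,1],C[...,2];H,S,V=cv2.split(cv2.cvtColor(im["color"],cv2.COLOR_RGB2HSV))
    reg=(np.hypot(x-.539,y-.212)<.16)&(S>100)&(z>.034)&(z<.05)
    for nm,m in(("red",((H<8)|(H>172))),("yel",(H>20)&(H<34))):
        q=C[reg&m][:,:2]; print(c,nm,len(q),cv2.minAreaRect(q.astype(np.float32)))
E
```

```text
time: 20.55
position: [0.499, 0.0697, 0.0363]
tool_rot: [-2.501, -1.902, -0.004]
ft_force: [-0.7, 0.5, 7.3]
grip_width: 0.339
grip_force: 45.0
time: 21.55
position: [0.4879, 0.0206, 0.1521]
tool_rot: [2.498, 1.899, 0.011]
ft_force: [0.5, 0.5, 0.6]
grip_width: 0.588
grip_force: 0.0
t 21.55 p [0.4879 0.0206 0.1521] xaz 74.5 yaz -15.5 tilt [0.008 0.001] f [0.5 0.5 0.6] w 0.588 gf 0.0
[-1.296   0.3198  0.0181]
t 21.55 p [0.4879 0.0206 0.1521] xaz 74.5 yaz -15.5 tilt [0.008 0.001] f [0.5 0.5 0.6] w 0.588 gf 0.0
top red 71 [350, 231] 0.022 [ 0.4786 -0.312 ] [ 0.4781 -0.3118]
top yel 21 [370, 198] 0.044 [ 0.5909 -0.386 ] [ 0.5932 -0.3908]
top yel 49 [346, 202] 0.028 [ 0.5813 -0.3043] [ 0.5808 -0.3038]
top yel 39 [325, 232] 0.028 [ 0.4746 -0.2251] [ 0.4743 -0.2256]
top yel 44 [375, 236] 0.028 [ 0.4602 -0.3993] [ 0.4597 -0.399 ]
top red 253 ((0.4907912015914917, 0.2281416952610016), (0.15361866354942322, 0.1005205512046814), 74.32345581054688)
top yel 280 ((0.5908619165420532, 0.19877955317497253), (0.15330874919891357, 0.10297863185405731), 74.0884017944336)
scene red 280 ((0.48903515934944153, 0.22764886915683746), (0.15330170094966888, 0.10645966231822968), 74.07990264892578)
scene yel 314 ((0.5879409909248352, 0.19970101118087769), (0.15449893474578857, 0.10812786966562271), 74.27607727050781)
```

```bash
python3 -m inch '[{"slide":[-0.648,0.16,0.01],"angular":[0,0,0],"claw":0.2},{"slide":[-0.648,0.16,0.01],"angular":[0,0,0],"claw":0.2},{"slide":[-0.648,0.16,0.01],"angular":[0,0,0],"claw":0.2},{"slide":[-0.648,0.16,0.01],"angular":[0,0,0],"claw":0.2},{"slide":[-0.648,0.16,0.01],"angular":[0,0,0],"claw":0.2}]'
python3 -m inch '[{"slide":[-0.648,0.16,0.01],"angular":[0,0,0],"claw":0.2},{"slide":[-0.648,0.16,0.01],"angular":[0,0,0],"claw":0.2},{"slide":[-0.648,0.16,0.01],"angular":[0,0,0],"claw":0.2},{"slide":[-0.648,0.16,0.01],"angular":[0,0,0],"claw":0.2},{"slide":[-0.648,0.16,0.01],"angular":[0,0,0],"claw":0.2},{"slide":[-0.648,0.16,0.01],"angular":[0,0,0],"claw":0.2}]'
python3 parts.py scene; python3 plan.py 0.4782 -0.313 0.018
```

```text
time: 22.2
position: [0.4777, -0.1493, 0.1425]
tool_rot: [-2.506, -1.893, 0.007]
ft_force: [-0.3, 0.3, -0.8]
grip_width: 0.598
grip_force: 0.0
time: 22.8
position: [0.4752, -0.3104, 0.1405]
tool_rot: [-2.497, -1.901, 0.002]
ft_force: [-0.1, 0.2, 0.1]
grip_width: 0.599
grip_force: 0.0
t 22.8 p [ 0.4752 -0.3104  0.1405] xaz 74.6 yaz -15.4 tilt [-0.003  0.002] f [-0.1  0.2  0.1] w 0.599 gf 0.0
scene red 92 [161, 255] 0.023 [ 0.4795 -0.3154] [ 0.4796 -0.3152]
scene yel 59 [182, 234] 0.029 [ 0.4747 -0.2269] [ 0.4742 -0.2269]
scene yel 68 [134, 270] 0.03 [ 0.46   -0.4018] [ 0.4602 -0.4014]
scene yel 68 [187, 275] 0.029 [ 0.5835 -0.3064] [ 0.5843 -0.3063]
scene yel 31 [166, 294] 0.046 [ 0.5922 -0.3888] [ 0.5852 -0.3863]
t 22.85 p [ 0.4756 -0.3098  0.1408] xaz 74.7 yaz -15.3 tilt [-0.002  0.002] f [ 0.5  0.5 -0.4] w 0.598 gf 0.0
[-0.0105  0.0147  0.4911]
```

```bash
python3 -m inch '[{"slide":[-0.01,0.014,0.2],"angular":[0,0,0],"claw":0.2},{"slide":[-0.01,0.014,0.4],"angular":[0,0,0],"claw":0.2},{"slide":[-0.01,0.014,0.485],"angular":[0,0,0],"claw":0.2},{"slide":[-0.01,0.014,0.485],"angular":[0,0,0],"claw":0.2},{"slide":[-0.01,0.014,0.485],"angular":[0,0,0],"claw":0.2},{"slide":[-0.01,0.014,0.485],"angular":[0,0,0],"claw":-1},{"slide":[-0.01,0.014,0.485],"angular":[0,0,0],"claw":-1},{"slide":[-0.01,0.014,0.485],"angular":[0,0,0],"claw":-1},{"slide":[-0.01,0.014,0.485],"angular":[0,0,0],"claw":-1}]' 25
python3 -m inch '[{"slide":[0,0,-0.2],"angular":[0,0,0],"claw":-1},{"slide":[0,0,-0.4],"angular":[0,0,0],"claw":-1},{"slide":[0,0,-0.51],"angular":[0,0,0],"claw":-1},{"slide":[0.2,-0.05,-0.51],"angular":[0,0,0],"claw":-1},{"slide":[0.4,-0.1,-0.51],"angular":[0,0,0],"claw":-1},{"slide":[0.6,-0.14,-0.51],"angular":[0,0,0],"claw":-1},{"slide":[0.742,-0.178,-0.51],"angular":[0,0,0],"claw":-1}]'
python3 -m inch '[{"slide":[0.2,-0.05,0],"angular":[0,0,0],"claw":-1},{"slide":[0.4,-0.1,0],"angular":[0,0,0],"claw":-1},{"slide":[0.6,-0.14,0],"angular":[0,0,0],"claw":-1},{"slide":[0.742,-0.178,0],"angular":[0,0,0],"claw":-1}]'
python3 -m inch '[{"slide":[0.2,-0.05,0],"angular":[0,0,0],"claw":-1},{"slide":[0.4,-0.1,0],"angular":[0,0,0],"claw":-1},{"slide":[0.6,-0.14,0],"angular":[0,0,0],"claw":-1},{"slide":[0.742,-0.178,0],"angular":[0,0,0],"claw":-1},{"slide":[0.742,-0.178,0],"angular":[0,0,0],"claw":-1},{"slide":[0.742,-0.178,0],"angular":[0,0,0],"claw":-1}]'
python3 plan.py 0.4985 0.259 0.033; python3 parts.py top
```

```text
time: 23.75
position: [0.4791, -0.3162, 0.0224]
tool_rot: [2.499, 1.901, 0.003]
ft_force: [-0.4, 0.3, 5.7]
grip_width: 0.4
grip_force: 25.0
time: 24.45
position: [0.4849, -0.1223, 0.1488]
tool_rot: [-2.499, -1.903, -0.003]
ft_force: [1.6, 0.4, -0.8]
grip_width: 0.403
grip_force: 25.0
time: 24.85
position: [0.4914, 0.0684, 0.149]
tool_rot: [-2.499, -1.903, -0.003]
ft_force: [-0.4, 0.8, 0.4]
grip_width: 0.404
grip_force: 25.0
time: 25.45
position: [0.4978, 0.2566, 0.1483]
tool_rot: [2.498, 1.904, -0.001]
ft_force: [-0.4, -0.5, -1.2]
grip_width: 0.404
grip_force: 25.0
t 25.45 p [0.4978 0.2566 0.1483] xaz 74.6 yaz -15.4 tilt [-0.    -0.001] f [-0.4 -0.5 -1.2] w 0.404 gf 25.0
[0.0103 0.     0.4611]
t 25.45 p [0.4978 0.2566 0.1483] xaz 74.6 yaz -15.4 tilt [-0.    -0.001] f [-0.4 -0.5 -1.2] w 0.404 gf 25.0
top yel 24 [370, 198] 0.042 [ 0.5907 -0.3862] [ 0.5927 -0.3902]
top yel 46 [346, 202] 0.028 [ 0.581  -0.3046] [ 0.5807 -0.3041]
top yel 39 [325, 232] 0.028 [ 0.4747 -0.2256] [ 0.4743 -0.2256]
top yel 46 [376, 236] 0.027 [ 0.4601 -0.3994] [ 0.4603 -0.3997]
```

```bash
python3 -m inch '[{"slide":[0.01,0,0.2],"angular":[0,0,0],"claw":-1},{"slide":[0.01,0,0.4],"angular":[0,0,0],"claw":-1},{"slide":[0.01,0,0.455],"angular":[0,0,0],"claw":-1},{"slide":[0.01,0,0.455],"angular":[0,0,0],"claw":-1},{"slide":[0.01,0,0.455],"angular":[0,0,0],"claw":0},{"slide":[0.01,0,0.455],"angular":[0,0,0],"claw":0},{"slide":[0.01,0,0.455],"angular":[0,0,0],"claw":0},{"slide":[0.01,0,0.2],"angular":[0,0,0],"claw":0},{"slide":[0.01,0,0],"angular":[0,0,0],"claw":0},{"slide":[0.01,0,0],"angular":[0,0,0],"claw":0}]'
python3 -m inch '[{"slide":[-0.949,0.213,0],"angular":[0,0,0],"claw":0.2},{"slide":[-0.949,0.213,0],"angular":[0,0,0],"claw":0.2},{"slide":[-0.949,0.213,0],"angular":[0,0,0],"claw":0.2},{"slide":[-0.949,0.213,0],"angular":[0,0,0],"claw":0.2},{"slide":[-0.949,0.213,0],"angular":[0,0,0],"claw":0.2},{"slide":[-0.949,0.213,0],"angular":[0,0,0],"claw":0.2}]'
python3 -m inch '[{"slide":[-0.949,0.213,0],"angular":[0,0,0],"claw":0.2},{"slide":[-0.949,0.213,0],"angular":[0,0,0],"claw":0.2},{"slide":[-0.949,0.213,0],"angular":[0,0,0],"claw":0.2},{"slide":[-0.949,0.213,0],"angular":[0,0,0],"claw":0.2},{"slide":[-0.949,0.213,0],"angular":[0,0,0],"claw":0.2},{"slide":[-0.949,0.213,0],"angular":[0,0,0],"claw":0.2},{"slide":[-0.949,0.213,0],"angular":[0,0,0],"claw":0.2}]'
python3 plan.py 0.4747 -0.2265 0.022;python3 parts.py scene; sed -i 's/(.5025,.276)/(.490,.228)/;s/(.6022,.2475)/(.589,.1992)/' bins.py; python3 bins.py
```

```text
time: 26.5
position: [0.5024, 0.2601, 0.1557]
tool_rot: [2.501, 1.901, 0.018]
ft_force: [0.2, 0.5, 1.2]
grip_width: 0.5
grip_force: 0.0
time: 27.1
position: [0.4867, 0.0085, 0.1497]
tool_rot: [2.509, 1.888, 0.002]
ft_force: [-0.4, -0.1, 1.0]
grip_width: 0.599
grip_force: 0.0
time: 27.8
position: [0.4749, -0.2277, 0.1489]
tool_rot: [2.503, 1.899, 0.001]
ft_force: [0.1, 1.4, -0.2]
grip_width: 0.6
grip_force: 0.0
t 27.8 p [ 0.4749 -0.2277  0.1489] xaz 74.4 yaz -15.6 tilt [0.001 0.   ] f [ 0.1  1.4 -0.2] w 0.6 gf 0.0
[ 0.0042 -0.0023  0.5077]
t 27.8 p [ 0.4749 -0.2277  0.1489] xaz 74.4 yaz -15.6 tilt [0.001 0.   ] f [ 0.1  1.4 -0.2] w 0.6 gf 0.0
scene yel 61 [182, 234] 0.029 [ 0.475  -0.2271] [ 0.4748 -0.2266]
scene yel 63 [133, 270] 0.03 [ 0.4597 -0.4017] [ 0.4586 -0.4013]
scene yel 72 [186, 274] 0.029 [ 0.5831 -0.3069] [ 0.5833 -0.307 ]
scene yel 33 [166, 295] 0.044 [ 0.5915 -0.3891] [ 0.5859 -0.3873]
top red [(81, [0.5, 0.257, 0.028]), (84, [0.489, 0.216, 0.028]), (76, [0.478, 0.178, 0.028])]
top yel [(10, [0.556, 0.242, 0.04]), (14, [0.543, 0.196, 0.039])]
scene red [(12, [0.487, 0.3, 0.043]), (238, [0.492, 0.217, 0.028]), (8, [0.546, 0.278, 0.042]), (10, [0.53, 0.212, 0.039]), (7, [0.517, 0.167, 0.04])]
scene yel [(14, [0.575, 0.271, 0.043]), (7, [0.552, 0.228, 0.044])]
```

```bash
python3 -m inch '[{"slide":[0.004,-0.002,0.2],"angular":[0,0,0],"claw":0.2},{"slide":[0.004,-0.002,0.4],"angular":[0,0,0],"claw":0.2},{"slide":[0.004,-0.002,0.502],"angular":[0,0,0],"claw":0.2},{"slide":[0.004,-0.002,0.502],"angular":[0,0,0],"claw":0.2},{"slide":[0.004,-0.002,0.502],"angular":[0,0,0],"claw":0.2},{"slide":[0.004,-0.002,0.502],"angular":[0,0,0],"claw":-1},{"slide":[0.004,-0.002,0.502],"angular":[0,0,0],"claw":-1},{"slide":[0.004,-0.002,0.502],"angular":[0,0,0],"claw":-1},{"slide":[0.004,-0.002,0.502],"angular":[0,0,0],"claw":-1}]' 25
python3 -m inch '[{"slide":[0,0,-0.2],"angular":[0,0,0],"claw":-1},{"slide":[0,0,-0.4],"angular":[0,0,0],"claw":-1},{"slide":[0,0,-0.5],"angular":[0,0,0],"claw":-1},{"slide":[0.2,0,-0.5],"angular":[0,0,0],"claw":-1},{"slide":[0.4,0,-0.5],"angular":[0,0,0],"claw":-1},{"slide":[0.6,0,-0.5],"angular":[0,0,0],"claw":-1},{"slide":[0.79,-0.007,-0.5],"angular":[0,0,0],"claw":-1}]'
python3 -m inch '[{"slide":[0.2,0,0],"angular":[0,0,0],"claw":-1},{"slide":[0.4,0,0],"angular":[0,0,0],"claw":-1},{"slide":[0.6,0,0],"angular":[0,0,0],"claw":-1},{"slide":[0.79,-0.007,0],"angular":[0,0,0],"claw":-1},{"slide":[0.79,-0.007,0],"angular":[0,0,0],"claw":-1},{"slide":[0.79,-0.007,0],"angular":[0,0,0],"claw":-1}]'
python3 plan.py 0.5767 0.1548 0.035; python3 parts.py top
```

```text
time: 28.85
position: [0.475, -0.2262, 0.0239]
tool_rot: [2.5, 1.901, 0.002]
ft_force: [-0.3, -0.2, 0.0]
grip_width: 0.321
grip_force: 0.1
time: 29.55
position: [0.526, -0.0332, 0.1487]
tool_rot: [-2.501, -1.902, -0.003]
ft_force: [1.0, -0.5, -1.1]
grip_width: 0.311
grip_force: 25.0
time: 30.15
position: [0.5764, 0.1567, 0.1478]
tool_rot: [2.497, 1.905, -0.001]
ft_force: [-0.5, -0.5, -0.4]
grip_width: 0.31
grip_force: 25.0
t 30.15 p [0.5764 0.1567 0.1478] xaz 74.7 yaz -15.3 tilt [-0.    -0.001] f [-0.5 -0.5 -0.4] w 0.31 gf 25.0
[-0.0067  0.0032  0.4512]
t 30.15 p [0.5764 0.1567 0.1478] xaz 74.7 yaz -15.3 tilt [-0.    -0.001] f [-0.5 -0.5 -0.4] w 0.31 gf 25.0
top yel 23 [370, 198] 0.043 [ 0.5909 -0.386 ] [ 0.5932 -0.3908]
top yel 50 [346, 201] 0.029 [ 0.5811 -0.3047] [ 0.5814 -0.3044]
top yel 44 [376, 236] 0.028 [ 0.4602 -0.3992] [ 0.4603 -0.3997]
```

```bash
python3 -m inch '[{"slide":[-0.006,0.003,0.2],"angular":[0,0,0],"claw":-1},{"slide":[-0.006,0.003,0.4],"angular":[0,0,0],"claw":-1},{"slide":[-0.006,0.003,0.447],"angular":[0,0,0],"claw":-1},{"slide":[-0.006,0.003,0.447],"angular":[0,0,0],"claw":-1},{"slide":[-0.006,0.003,0.447],"angular":[0,0,0],"claw":0},{"slide":[-0.006,0.003,0.447],"angular":[0,0,0],"claw":0},{"slide":[-0.006,0.003,0.447],"angular":[0,0,0],"claw":0},{"slide":[-0.006,0.003,0.2],"angular":[0,0,0],"claw":0},{"slide":[-0.006,0.003,0],"angular":[0,0,0],"claw":0},{"slide":[-0.006,0.003,0],"angular":[0,0,0],"claw":0}]'
python3 -m inch '[{"slide":[-0.885,0.256,0],"angular":[0,0,0],"claw":0.2},{"slide":[-0.885,0.256,0],"angular":[0,0,0],"claw":0.2},{"slide":[-0.885,0.256,0],"angular":[0,0,0],"claw":0.2},{"slide":[-0.885,0.256,0],"angular":[0,0,0],"claw":0.2},{"slide":[-0.885,0.256,0],"angular":[0,0,0],"claw":0.2},{"slide":[-0.885,0.256,0],"angular":[0,0,0],"claw":0.2}]'
python3 -m inch '[{"slide":[-0.885,0.256,0],"angular":[0,0,0],"claw":0.2},{"slide":[-0.885,0.256,0],"angular":[0,0,0],"claw":0.2},{"slide":[-0.885,0.256,0],"angular":[0,0,0],"claw":0.2},{"slide":[-0.885,0.256,0],"angular":[0,0,0],"claw":0.2},{"slide":[-0.885,0.256,0],"angular":[0,0,0],"claw":0.2},{"slide":[-0.885,0.256,0],"angular":[0,0,0],"claw":0.2},{"slide":[-0.885,0.256,0],"angular":[0,0,0],"claw":0.2}]'
python3 plan.py 0.582 -0.3055 0.022;python3 parts.py scene;python3 bins.py
```

```text
time: 31.2
position: [0.581, 0.1543, 0.1554]
tool_rot: [2.499, 1.899, 0.018]
ft_force: [0.6, 0.0, 0.0]
grip_width: 0.497
grip_force: 0.0
time: 31.8
position: [0.579, -0.0837, 0.1494]
tool_rot: [2.507, 1.888, 0.0]
ft_force: [0.4, 0.1, -0.3]
grip_width: 0.602
grip_force: 0.0
time: 32.5
position: [0.5823, -0.3067, 0.1482]
tool_rot: [-2.501, -1.901, -0.001]
ft_force: [0.5, 1.1, -0.1]
grip_width: 0.6
grip_force: 0.0
t 32.5 p [ 0.5823 -0.3067  0.1482] xaz 74.5 yaz -15.5 tilt [0.001 0.001] f [ 0.5  1.1 -0.1] w 0.6 gf 0.0
[ 0.0038 -0.0027  0.5049]
t 32.5 p [ 0.5823 -0.3067  0.1482] xaz 74.5 yaz -15.5 tilt [0.001 0.001] f [ 0.5  1.1 -0.1] w 0.6 gf 0.0
scene yel 65 [133, 270] 0.03 [ 0.4597 -0.4019] [ 0.4593 -0.4014]
scene yel 24 [188, 276] 0.028 [ 0.5917 -0.3088] [ 0.5889 -0.3081]
scene yel 25 [166, 295] 0.046 [ 0.5938 -0.3895] [ 0.5866 -0.3869]
top red [(81, [0.5, 0.258, 0.028]), (84, [0.489, 0.215, 0.028]), (77, [0.478, 0.177, 0.029])]
top yel [(48, [0.577, 0.151, 0.033]), (14, [0.558, 0.249, 0.039]), (7, [0.546, 0.209, 0.039]), (6, [0.539, 0.182, 0.042])]
scene red [(235, [0.492, 0.217, 0.028]), (6, [0.533, 0.225, 0.039]), (16, [0.52, 0.173, 0.04])]
scene yel [(9, [0.574, 0.273, 0.042]), (6, [0.548, 0.216, 0.043]), (9, [0.637, 0.256, 0.042]), (62, [0.584, 0.146, 0.033])]
```

```bash
python3 -m inch '[{"slide":[0.004,-0.002,0.2],"angular":[0,0,0],"claw":0.2},{"slide":[0.004,-0.002,0.4],"angular":[0,0,0],"claw":0.2},{"slide":[0.004,-0.002,0.5],"angular":[0,0,0],"claw":0.2},{"slide":[0.004,-0.002,0.5],"angular":[0,0,0],"claw":0.2},{"slide":[0.004,-0.002,0.5],"angular":[0,0,0],"claw":0.2},{"slide":[0.004,-0.002,0.5],"angular":[0,0,0],"claw":-1},{"slide":[0.004,-0.002,0.5],"angular":[0,0,0],"claw":-1},{"slide":[0.004,-0.002,0.5],"angular":[0,0,0],"claw":-1},{"slide":[0.004,-0.002,0.5],"angular":[0,0,0],"claw":-1},{"slide":[0.004,-0.002,0.5],"angular":[0,0,0],"claw":-1}]' 25
python3 -m inch '[{"slide":[0,0,-0.2],"angular":[0,0,0],"claw":-1},{"slide":[0,0,-0.4],"angular":[0,0,0],"claw":-1},{"slide":[0,0,-0.5],"angular":[0,0,0],"claw":-1},{"slide":[0.2,-0.06,-0.5],"angular":[0,0,0],"claw":-1},{"slide":[0.39,-0.11,-0.5],"angular":[0,0,0],"claw":-1},{"slide":[0.58,-0.16,-0.5],"angular":[0,0,0],"claw":-1},{"slide":[0.77,-0.21,-0.5],"angular":[0,0,0],"claw":-1},{"slide":[0.967,-0.256,-0.5],"angular":[0,0,0],"claw":-1}]'
python3 -m inch '[{"slide":[0.2,-0.06,0],"angular":[0,0,0],"claw":-1},{"slide":[0.39,-0.11,0],"angular":[0,0,0],"claw":-1},{"slide":[0.58,-0.16,0],"angular":[0,0,0],"claw":-1},{"slide":[0.77,-0.21,0],"angular":[0,0,0],"claw":-1},{"slide":[0.967,-0.256,0],"angular":[0,0,0],"claw":-1},{"slide":[0.967,-0.256,0],"angular":[0,0,0],"claw":-1},{"slide":[0.967,-0.256,0],"angular":[0,0,0],"claw":-1}]'
python3 plan.py 0.5877 0.1944 0.035; python3 parts.py top
```

```text
time: 33.65
position: [0.5824, -0.306, 0.024]
tool_rot: [2.5, 1.901, 0.002]
ft_force: [0.0, 0.9, 4.2]
grip_width: 0.313
grip_force: 25.0
time: 34.45
position: [0.5843, -0.0545, 0.1482]
tool_rot: [-2.501, -1.901, -0.001]
ft_force: [0.7, -0.1, -1.3]
grip_width: 0.309
grip_force: 25.0
time: 35.15
position: [0.5871, 0.1955, 0.1476]
tool_rot: [2.497, 1.906, -0.001]
ft_force: [-0.2, -1.5, 0.2]
grip_width: 0.31
grip_force: 25.0
t 35.15 p [0.5871 0.1955 0.1476] xaz 74.7 yaz -15.3 tilt [-0.001 -0.001] f [-0.2 -1.5  0.2] w 0.31 gf 25.0
[-0.0032  0.0036  0.4503]
t 35.15 p [0.5871 0.1955 0.1476] xaz 74.7 yaz -15.3 tilt [-0.001 -0.001] f [-0.2 -1.5  0.2] w 0.31 gf 25.0
top yel 20 [370, 198] 0.044 [ 0.5906 -0.3861] [ 0.5932 -0.3908]
top yel 45 [375, 236] 0.027 [ 0.4607 -0.3991] [ 0.4603 -0.3979]
```

```bash
python3 -m inch '[{"slide":[-0.003,0.003,0.2],"angular":[0,0,0],"claw":-1},{"slide":[-0.003,0.003,0.4],"angular":[0,0,0],"claw":-1},{"slide":[-0.003,0.003,0.447],"angular":[0,0,0],"claw":-1},{"slide":[-0.003,0.003,0.447],"angular":[0,0,0],"claw":-1},{"slide":[-0.003,0.003,0.447],"angular":[0,0,0],"claw":0},{"slide":[-0.003,0.003,0.447],"angular":[0,0,0],"claw":0},{"slide":[-0.003,0.003,0.447],"angular":[0,0,0],"claw":0},{"slide":[-0.003,0.003,0.2],"angular":[0,0,0],"claw":0},{"slide":[-0.003,0.003,0],"angular":[0,0,0],"claw":0},{"slide":[-0.003,0.003,0],"angular":[0,0,0],"claw":0}]'
python3 -m inch '[{"slide":[-0.81,0.047,0],"angular":[0,0,0],"claw":0.2},{"slide":[-0.81,0.047,0],"angular":[0,0,0],"claw":0.2},{"slide":[-0.81,0.047,0],"angular":[0,0,0],"claw":0.2},{"slide":[-0.81,0.047,0],"angular":[0,0,0],"claw":0.2},{"slide":[-0.81,0.047,0],"angular":[0,0,0],"claw":0.2}]'
python3 -m inch '[{"slide":[-0.81,0.047,0],"angular":[0,0,0],"claw":0.2},{"slide":[-0.81,0.047,0],"angular":[0,0,0],"claw":0.2},{"slide":[-0.81,0.047,0],"angular":[0,0,0],"claw":0.2},{"slide":[-0.81,0.047,0],"angular":[0,0,0],"claw":0.2},{"slide":[-0.81,0.047,0],"angular":[0,0,0],"claw":0.2}]'
python3 -m inch '[{"slide":[-0.81,0.047,0],"angular":[0,0,0],"claw":0.2},{"slide":[-0.81,0.047,0],"angular":[0,0,0],"claw":0.2},{"slide":[-0.81,0.047,0],"angular":[0,0,0],"claw":0.2},{"slide":[-0.81,0.047,0],"angular":[0,0,0],"claw":0.2},{"slide":[-0.81,0.047,0],"angular":[0,0,0],"claw":0.2},{"slide":[-0.81,0.047,0],"angular":[0,0,0],"claw":0.2},{"slide":[-0.81,0.047,0],"angular":[0,0,0],"claw":0.2}]'
python3 plan.py 0.460 -0.4 0.022;python3 parts.py scene;python3 bins.py
```

```text
time: 36.2
position: [0.5919, 0.1932, 0.1551]
tool_rot: [2.499, 1.899, 0.017]
ft_force: [0.3, 0.4, 0.1]
grip_width: 0.497
grip_force: 0.0
time: 36.7
position: [0.5438, -0.0142, 0.1489]
tool_rot: [2.51, 1.886, -0.001]
ft_force: [-0.8, -0.1, 0.6]
grip_width: 0.594
grip_force: 0.0
time: 37.2
position: [0.4999, -0.2118, 0.1491]
tool_rot: [2.509, 1.885, -0.002]
ft_force: [0.2, -0.5, 1.3]
grip_width: 0.597
grip_force: 0.0
time: 37.9
position: [0.461, -0.4001, 0.1478]
tool_rot: [-2.498, -1.903, -0.002]
ft_force: [0.7, 1.0, -0.8]
grip_width: 0.599
grip_force: 0.0
t 37.9 p [ 0.461  -0.4001  0.1478] xaz 74.6 yaz -15.4 tilt [0.    0.002] f [ 0.7  1.  -0.8] w 0.599 gf 0.0
[-0.0014 -0.004   0.5031]
t 37.9 p [ 0.461  -0.4001  0.1478] xaz 74.6 yaz -15.4 tilt [0.    0.002] f [ 0.7  1.  -0.8] w 0.599 gf 0.0
scene yel 62 [134, 270] 0.029 [ 0.4617 -0.402 ] [ 0.4602 -0.4014]
top red [(12, [0.523, 0.29, 0.041]), (80, [0.5, 0.257, 0.028]), (85, [0.489, 0.215, 0.028]), (75, [0.478, 0.178, 0.028])]
top yel [(50, [0.587, 0.187, 0.032]), (50, [0.577, 0.15, 0.033]), (15, [0.558, 0.25, 0.04]), (7, [0.546, 0.208, 0.04]), (6, [0.539, 0.182, 0.039])]
scene red [(7, [0.49, 0.298, 0.044]), (6, [0.522, 0.29, 0.042]), (238, [0.492, 0.216, 0.028]), (12, [0.537, 0.232, 0.041]), (6, [0.523, 0.185, 0.041]), (7, [0.515, 0.159, 0.041])]
scene yel [(11, [0.555, 0.239, 0.042]), (6, [0.54, 0.184, 0.044]), (8, [0.636, 0.258, 0.041]), (54, [0.592, 0.185, 0.031]), (7, [0.553, 0.138, 0.04]), (62, [0.584, 0.146, 0.033])]
```

```bash
python3 -m inch '[{"slide":[-0.002,-0.003,0.2],"angular":[0,0,0],"claw":0.2},{"slide":[-0.002,-0.003,0.4],"angular":[0,0,0],"claw":0.2},{"slide":[-0.002,-0.003,0.498],"angular":[0,0,0],"claw":0.2},{"slide":[-0.002,-0.003,0.498],"angular":[0,0,0],"claw":0.2},{"slide":[-0.002,-0.003,0.498],"angular":[0,0,0],"claw":0.2},{"slide":[-0.002,-0.003,0.498],"angular":[0,0,0],"claw":-1},{"slide":[-0.002,-0.003,0.498],"angular":[0,0,0],"claw":-1},{"slide":[-0.002,-0.003,0.498],"angular":[0,0,0],"claw":-1},{"slide":[-0.002,-0.003,0.498],"angular":[0,0,0],"claw":-1},{"slide":[-0.002,-0.003,0.498],"angular":[0,0,0],"claw":-1}]' 25
python3 -m inch '[{"slide":[0,0,-0.2],"angular":[0,0,0],"claw":-1},{"slide":[0,0,-0.4],"angular":[0,0,0],"claw":-1},{"slide":[0,0,-0.5],"angular":[0,0,0],"claw":-1},{"slide":[0.2,-0.01,-0.5],"angular":[0,0,0],"claw":-1},{"slide":[0.4,-0.02,-0.5],"angular":[0,0,0],"claw":-1},{"slide":[0.6,-0.03,-0.5],"angular":[0,0,0],"claw":-1},{"slide":[0.75,-0.04,-0.5],"angular":[0,0,0],"claw":-1},{"slide":[0.864,-0.048,-0.5],"angular":[0,0,0],"claw":-1}]'
python3 -m inch '[{"slide":[0.2,-0.01,0],"angular":[0,0,0],"claw":-1},{"slide":[0.4,-0.02,0],"angular":[0,0,0],"claw":-1},{"slide":[0.6,-0.03,0],"angular":[0,0,0],"claw":-1},{"slide":[0.75,-0.04,0],"angular":[0,0,0],"claw":-1},{"slide":[0.864,-0.048,0],"angular":[0,0,0],"claw":-1}]'
python3 -m inch '[{"slide":[0.2,-0.01,0],"angular":[0,0,0],"claw":-1},{"slide":[0.4,-0.02,0],"angular":[0,0,0],"claw":-1},{"slide":[0.6,-0.03,0],"angular":[0,0,0],"claw":-1},{"slide":[0.75,-0.04,0],"angular":[0,0,0],"claw":-1},{"slide":[0.864,-0.048,0],"angular":[0,0,0],"claw":-1},{"slide":[0.864,-0.048,0],"angular":[0,0,0],"claw":-1},{"slide":[0.864,-0.048,0],"angular":[0,0,0],"claw":-1}]'
python3 plan.py 0.5986 0.2339 0.035; python3 parts.py top
```

```text
time: 39.05
position: [0.4595, -0.4025, 0.0244]
tool_rot: [2.5, 1.901, 0.001]
ft_force: [-0.8, 0.7, 4.4]
grip_width: 0.314
grip_force: 25.0
time: 39.85
position: [0.5056, -0.1875, 0.1484]
tool_rot: [-2.497, -1.905, -0.002]
ft_force: [0.2, 0.1, -0.5]
grip_width: 0.308
grip_force: 25.0
time: 40.35
position: [0.5514, 0.0239, 0.1485]
tool_rot: [-2.497, -1.905, -0.001]
ft_force: [0.5, -0.3, -0.6]
grip_width: 0.312
grip_force: 25.0
time: 41.05
position: [0.5972, 0.2319, 0.1481]
tool_rot: [2.499, 1.903, -0.002]
ft_force: [0.6, -0.7, -0.6]
grip_width: 0.309
grip_force: 25.0
t 41.05 p [0.5972 0.2319 0.1481] xaz 74.6 yaz -15.4 tilt [-0.001 -0.001] f [ 0.6 -0.7 -0.6] w 0.309 gf 25.0
[0.0098 0.0035 0.4523]
t 41.05 p [0.5972 0.2319 0.1481] xaz 74.6 yaz -15.4 tilt [-0.001 -0.001] f [ 0.6 -0.7 -0.6] w 0.309 gf 25.0
top yel 22 [370, 198] 0.044 [ 0.591  -0.3861] [ 0.5932 -0.3908]
```

```bash
python3 -m inch '[{"slide":[0.008,0.003,0.2],"angular":[0,0,0],"claw":-1},{"slide":[0.008,0.003,0.4],"angular":[0,0,0],"claw":-1},{"slide":[0.008,0.003,0.447],"angular":[0,0,0],"claw":-1},{"slide":[0.008,0.003,0.447],"angular":[0,0,0],"claw":-1},{"slide":[0.008,0.003,0.447],"angular":[0,0,0],"claw":0},{"slide":[0.008,0.003,0.447],"angular":[0,0,0],"claw":0},{"slide":[0.008,0.003,0.447],"angular":[0,0,0],"claw":0},{"slide":[0.008,0.003,0.2],"angular":[0,0,0],"claw":0},{"slide":[0.008,0.003,0],"angular":[0,0,0],"claw":0},{"slide":[0.008,0.003,0],"angular":[0,0,0],"claw":0}]'
python3 -m inch '[{"slide":[-0.944,-0.208,0],"angular":[0,0,0],"claw":0.2},{"slide":[-0.944,-0.208,0],"angular":[0,0,0],"claw":0.2},{"slide":[-0.944,-0.208,0],"angular":[0,0,0],"claw":0.2},{"slide":[-0.944,-0.208,0],"angular":[0,0,0],"claw":0.2},{"slide":[-0.944,-0.208,0],"angular":[0,0,0],"claw":0.2},{"slide":[-0.944,-0.208,0],"angular":[0,0,0],"claw":0.2},{"slide":[-0.944,-0.208,0],"angular":[0,0,0],"claw":0.2}]'
python3 plan.py 0.4865 0.0205 0.036;python3 bins.py
python3 -c "
from h import *
im=look('scene');cv2.imwrite('pics/s3.png',cv2.resize(im['color'][80:330,100:440,::-1],None,fx=2,fy=2))
print([(d['confidence'],d['bbox']) for d in ctrl.find_in('tray_grip','scene')])
C=cloud(im);g=im['color'].max(2)<60;x,y,z=C[...,0],C[...,1],C[...,2]
q=C[g&(abs(z-.054)<.005)&(np.hypot(x-.486,y-.02)<.03)];print(len(q),q.mean(0))
"
```

```text
time: 42.1
position: [0.6027, 0.2343, 0.1564]
tool_rot: [2.499, 1.9, 0.018]
ft_force: [0.6, 0.3, 0.9]
grip_width: 0.497
grip_force: 0.0
time: 42.8
position: [0.4858, 0.0197, 0.1495]
tool_rot: [-2.502, -1.898, -0.005]
ft_force: [0.1, 1.1, 0.2]
grip_width: 0.598
grip_force: 0.0
t 42.8 p [0.4858 0.0197 0.1495] xaz 74.4 yaz -15.6 tilt [0.002 0.003] f [0.1 1.1 0.2] w 0.598 gf 0.0
[0.0021 0.0013 0.4538]
top red [(81, [0.5, 0.258, 0.028]), (83, [0.489, 0.216, 0.028]), (76, [0.478, 0.177, 0.028])]
top yel [(49, [0.599, 0.232, 0.033]), (47, [0.587, 0.188, 0.033]), (49, [0.576, 0.149, 0.034]), (23, [0.554, 0.237, 0.039]), (6, [0.539, 0.182, 0.04])]
scene red [(11, [0.517, 0.291, 0.043]), (236, [0.492, 0.217, 0.028]), (8, [0.548, 0.277, 0.042]), (7, [0.538, 0.242, 0.038]), (20, [0.525, 0.193, 0.04])]
scene yel [(16, [0.558, 0.25, 0.043]), (56, [0.603, 0.229, 0.03]), (8, [0.639, 0.256, 0.042]), (59, [0.592, 0.185, 0.031]), (57, [0.582, 0.147, 0.032])]
[(0.75, [286.5, 181.2, 98.0, 30.2])]
67 [0.48594279 0.0195693  0.05421035]
```

View pics/s3.png

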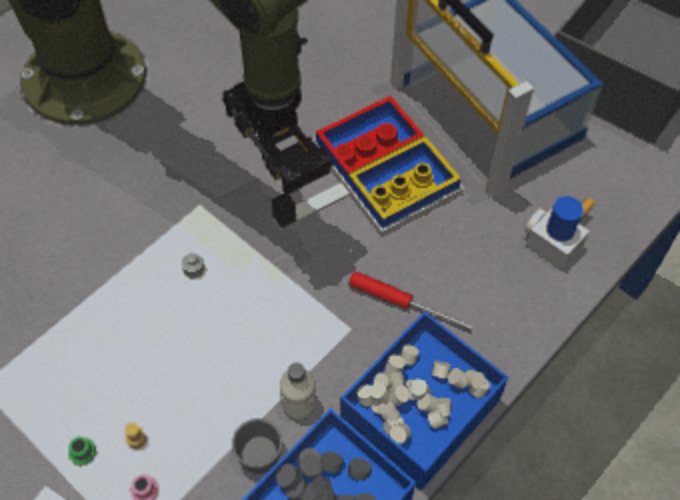

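The crop shows three caps in the red bin around (365,148) and three collars in the yellow bin around (400,185). Only the weight, coupling and look-alikes are left on the sheet. I'll push the tray home.

```bash
python3 -m inch '[{"slide":[0.002,0.001,0.2],"angular":[0,0,0],"claw":0.2},{"slide":[0.002,0.001,0.4],"angular":[0,0,0],"claw":0.2},{"slide":[0.002,0.001,0.452],"angular":[0,0,0],"claw":0.2},{"slide":[0.002,0.001,0.452],"angular":[0,0,0],"claw":0.2},{"slide":[0.002,0.001,0.452],"angular":[0,0,0],"claw":-1},{"slide":[0.002,0.001,0.452],"angular":[0,0,0],"claw":-1},{"slide":[0.002,0.001,0.452],"angular":[0,0,0],"claw":-1},{"slide":[0.002,0.001,0.452],"angular":[0,0,0],"claw":-1},{"slide":[0.002,0.001,0.452],"angular":[0,0,0],"claw":-1}]' 45
python3 -m inch '[{"slide":[0.02,0,0],"angular":[0,0,0],"claw":-1},{"slide":[0.06,0,0],"angular":[0,0,0],"claw":-1},{"slide":[0.11,0,0],"angular":[0,0,0],"claw":-1},{"slide":[0.17,-0.002,0],"angular":[0,0,0],"claw":-1},{"slide":[0.23,-0.003,0],"angular":[0,0,0],"claw":-1},{"slide":[0.29,-0.004,0],"angular":[0,0,0],"claw":-1},{"slide":[0.35,-0.005,0],"angular":[0,0,0],"claw":-1},{"slide":[0.4,-0.006,0],"angular":[0,0,0],"claw":-1},{"slide":[0.44,-0.006,0],"angular":[0,0,0],"claw":-1},{"slide":[0.46,-0.006,0],"angular":[0,0,0],"claw":-1}]'
python3 plan.py 0.545 0.2435 0.036
python3 bins.py >/dev/null; python3 - <<'E'
from h import *
for c in("top",):
    im=look(c);C=cloud(im);x,y,z=C[...,0],C[...,1],C[...,2];H,S,V=cv2.split(cv2.cvtColor(im["color"],cv2.COLOR_RGB2HSV))
    reg=(np.hypot(x-.57,y-.32)<.18)&(S>100)&(z>.034)&(z<.046)
    for nm,m in(("red",((H<8)|(H>172))),("yel",(H>20)&(H<34))):
        q=C[reg&m][:,:2]; print(c,nm,len(q),cv2.minAreaRect(q.astype(np.float32)))
E
```

```text
time: 43.9
position: [0.4865, 0.021, 0.0369]
tool_rot: [-2.5, -1.901, -0.003]
ft_force: [-2.7, 0.3, 7.2]
grip_width: 0.343
grip_force: 45.0
time: 44.9
position: [0.516, 0.1275, 0.0369]
tool_rot: [2.5, 1.897, -0.004]
ft_force: [-2.5, -11.7, 12.1]
grip_width: 0.343
grip_force: 45.0
t 44.9 p [0.516  0.1275 0.0369] xaz 74.4 yaz -15.6 tilt [ 0.    -0.005] f [ -2.5 -11.7  12.1] w 0.343 gf 45.0
[ 0.4781 -0.0131  0.0015]
top red 160 ((0.5167624354362488, 0.3184264600276947), (0.11944977194070816, 0.10237740725278854), 74.38459777832031)
top yel 173 ((0.6167811751365662, 0.29066091775894165), (0.1202622801065445, 0.10306528955698013), 74.00043487548828)
```

```bash
python3 -m inch '[{"slide":[0.03,0,0],"angular":[0,0,0],"claw":-1},{"slide":[0.08,-0.002,0],"angular":[0,0,0],"claw":-1},{"slide":[0.14,-0.004,0],"angular":[0,0,0],"claw":-1},{"slide":[0.2,-0.006,0],"angular":[0,0,0],"claw":-1},{"slide":[0.26,-0.008,0],"angular":[0,0,0],"claw":-1},{"slide":[0.31,-0.009,0],"angular":[0,0,0],"claw":-1},{"slide":[0.36,-0.01,0],"angular":[0,0,0],"claw":-1},{"slide":[0.4,-0.01,0],"angular":[0,0,0],"claw":-1},{"slide":[0.43,-0.01,0],"angular":[0,0,0],"claw":-1},{"slide":[0.45,-0.01,0],"angular":[0,0,0],"claw":-1}]'
python3 -m inch '[{"slide":[0.01,0,0],"angular":[0,0,0],"claw":-1},{"slide":[0.02,0,0],"angular":[0,0,0],"claw":-1},{"slide":[0.025,0,0],"angular":[0,0,0],"claw":-1}]'
python3 plan.py 0.545 0.2435 0.036
```

```text
time: 46.05
position: [0.5437, 0.2357, 0.0369]
tool_rot: [2.5, 1.896, -0.006]
ft_force: [-3.9, -11.9, 10.8]
grip_width: 0.341
grip_force: 45.0
time: 46.35
position: [0.5453, 0.2411, 0.0369]
tool_rot: [2.5, 1.895, -0.006]
ft_force: [-3.2, -11.7, 9.8]
grip_width: 0.34
grip_force: 45.0
t 46.35 p [0.5453 0.2411 0.0369] xaz 74.3 yaz -15.7 tilt [-0.001 -0.006] f [ -3.2 -11.7   9.8] w 0.34 gf 45.0
[ 0.0088 -0.0038  0.0037]
```

Now small steps until the back stop shows as a rise in force.

```bash
python3 -m inch '[{"slide":[0.008,0,0],"angular":[0,0,0],"claw":-1},{"slide":[0.012,0,0],"angular":[0,0,0],"claw":-1},{"slide":[0.012,0,0],"angular":[0,0,0],"claw":-1}]'
python3 -m inch '[{"slide":[0.008,0,0],"angular":[0,0,0],"claw":-1},{"slide":[0.012,0,0],"angular":[0,0,0],"claw":-1},{"slide":[0.012,0,0],"angular":[0,0,0],"claw":-1}]'
python3 -m inch '[{"slide":[0.008,0,0],"angular":[0,0,0],"claw":-1},{"slide":[0.012,0,0],"angular":[0,0,0],"claw":-1},{"slide":[0.012,0,0],"angular":[0,0,0],"claw":-1}]'
```

```text
time: 46.65
position: [0.5462, 0.2442, 0.0369]
tool_rot: [2.501, 1.895, -0.005]
ft_force: [-1.9, -10.8, 9.5]
grip_width: 0.342
grip_force: 45.0
time: 46.95
position: [0.547, 0.2471, 0.0369]
tool_rot: [2.501, 1.895, -0.005]
ft_force: [-1.6, -11.2, 9.5]
grip_width: 0.34
grip_force: 45.0
time: 47.25
position: [0.5471, 0.2473, 0.0369]
tool_rot: [2.501, 1.893, -0.012]
ft_force: [-6.2, -16.0, 13.5]
grip_width: 0.344
grip_force: 45.0
```

```bash
python3 -m inch '[{"slide":[0.01,0,0],"angular":[0,0,0],"claw":-1},{"slide":[0.015,0,0],"angular":[0,0,0],"claw":-1},{"slide":[0.015,0,0],"angular":[0,0,0],"claw":-1}]'
python3 -m inch '[{"slide":[-0.025,0,0],"angular":[0,0,0],"claw":-1},{"slide":[-0.025,0,0],"angular":[0,0,0],"claw":0.2},{"slide":[-0.025,0,0],"angular":[0,0,0],"claw":0.2},{"slide":[-0.025,0,0],"angular":[0,0,0],"claw":0.2}]'
```

```text
time: 47.55
position: [0.5472, 0.2474, 0.0369]
tool_rot: [2.501, 1.89, -0.02]
ft_force: [-11.1, -21.6, 19.2]
grip_width: 0.342
grip_force: 45.0
time: 47.95
position: [0.5461, 0.2543, 0.0357]
tool_rot: [-2.499, -1.903, -0.001]
ft_force: [0.0, 0.3, -0.1]
grip_width: 0.528
grip_force: 0.0
```

```bash
python3 -m inch '[{"slide":[0,0,-0.2],"angular":[0,0,0],"claw":0.2},{"slide":[0,0,-1],"angular":[0,0,0],"claw":0.2},{"slide":[0,0,-1],"angular":[0,0,0],"claw":0.2},{"slide":[0,0,-1],"angular":[0,0,0],"claw":0.2},{"slide":[0,0,-1],"angular":[0,0,0],"claw":0.2},{"slide":[0,0,-1],"angular":[0,0,0],"claw":0}]'
python3 -m inch '[{"slide":[0,0,-0.23],"angular":[0,0,0],"claw":0},{"slide":[0,0,-0.23],"angular":[0,0,-1],"claw":0},{"slide":[0,0,-0.23],"angular":[0,0,-1],"claw":0},{"slide":[0,0,-0.23],"angular":[0,0,-1],"claw":0},{"slide":[0,0,-0.23],"angular":[0,0,-1],"claw":0}]'
python3 -m inch '[{"slide":[0,0,0],"angular":[0,0,-1],"claw":0},{"slide":[0,0,0],"angular":[0,0,-1],"claw":0},{"slide":[0,0,0],"angular":[0,0,-1],"claw":0},{"slide":[0,0,0],"angular":[0,0,-1],"claw":0}]'
python3 -m inch '[{"slide":[0,0,0],"angular":[0,0,-1],"claw":0},{"slide":[0,0,0],"angular":[0,0,-1],"claw":0},{"slide":[0,0,0],"angular":[0,0,-1],"claw":0},{"slide":[0,0,0],"angular":[0,0,-1],"claw":0},{"slide":[0,0,0],"angular":[0,0,-1],"claw":0}]'
python3 plan.py 0.5698 0.3422 0.34
python3 -c "
from h import *
im=look('scene','s4')
for c in('top','scene'):
    im=look(c);C=cloud(im);g=im['color'].max(2)<60;x,y,z=C[...,0],C[...,1],C[...,2]
    q=C[g&(abs(z-.054)<.006)&(np.hypot(x-.546,y-.247)<.035)];print(c,'grip',len(q),q.mean(0) if len(q) else 0)
    q=C[g&(abs(z-.29)<.02)&(np.hypot(x-.57,y-.34)<.08)];print(c,'bar',len(q),(q.mean(0),np.percentile(q[:,2],[10,50,90])) if len(q) else 0)
"
```

```text
time: 48.55
position: [0.5495, 0.2549, 0.2935]
tool_rot: [2.499, 1.903, 0.021]
ft_force: [0.3, -0.1, -0.2]
grip_width: 0.566
grip_force: 0.0
time: 49.05
position: [0.5459, 0.2539, 0.3426]
tool_rot: [-1.915, -2.49, -0.0]
ft_force: [1.0, -0.1, 0.1]
grip_width: 0.5
grip_force: 0.0
time: 49.45
position: [0.5459, 0.2539, 0.3425]
tool_rot: [-1.206, -2.901, 0.0]
ft_force: [1.0, 0.4, 0.2]
grip_width: 0.502
grip_force: 0.0
time: 49.95
position: [0.546, 0.2538, 0.3425]
tool_rot: [-0.421, -3.113, 0.0]
ft_force: [-0.5, 0.4, -0.6]
grip_width: 0.499
grip_force: 0.0
t 49.95 p [0.546  0.2538 0.3425] xaz 164.6 yaz 74.6 tilt [-0.  0.] f [-0.5  0.4 -0.6] w 0.499 gf 0.0
[0.0021 0.3663 0.0102]
top grip 23 [0.543934   0.23745317 0.05292866]
top bar 0 0
scene grip 67 [0.54711718 0.24556686 0.0538535 ]
scene bar 198 (array([0.57504433, 0.33584366, 0.28902002]), array([0.28148676, 0.29036961, 0.29392671]))
```

View pics/s4.png

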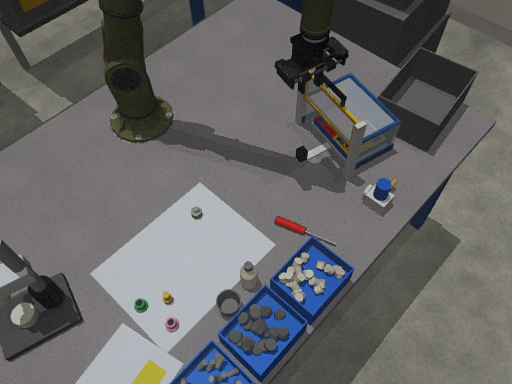

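The scene picture shows the tray home, with its grip at (302,154), and the window bar up at (328,90). I'll grip the bar and lower the window slowly.

```bash
python3 -m inch '[{"slide":[0.002,0.2,0],"angular":[0,0,0],"claw":0},{"slide":[0.002,0.363,0],"angular":[0,0,0],"claw":0},{"slide":[0.002,0.363,0],"angular":[0,0,0],"claw":0},{"slide":[0.002,0.363,0.1],"angular":[0,0,0],"claw":0},{"slide":[0.002,0.363,0.2],"angular":[0,0,0],"claw":0},{"slide":[0.002,0.363,0.246],"angular":[0,0,0],"claw":0},{"slide":[0.002,0.363,0.246],"angular":[0,0,0],"claw":0}]'
python3 -m inch '[{"slide":[0,0,0],"angular":[0,0,0],"claw":-1},{"slide":[0,0,0],"angular":[0,0,0],"claw":-1},{"slide":[0,0,0],"angular":[0,0,0],"claw":-1},{"slide":[0,0,0],"angular":[0,0,0],"claw":-1}]' 30
```

```text
time: 50.8
position: [0.569, 0.3402, 0.2796]
tool_rot: [-0.424, -3.11, 0.004]
ft_force: [-0.1, 1.2, 0.3]
grip_width: 0.5
grip_force: 0.0
time: 51.2
position: [0.5703, 0.3407, 0.2825]
tool_rot: [0.424, 3.112, 0.002]
ft_force: [-0.2, 0.8, -0.3]
grip_width: 0.223
grip_force: 0.0
```

```bash
python3 -m inch '[{"slide":[0,0,0],"angular":[0,0,0],"claw":-1},{"slide":[0,0,0],"angular":[0,0,0],"claw":-1}]'
python3 -m inch '[{"slide":[0,0,0.015],"angular":[0,0,0],"claw":-1},{"slide":[0,0,0.035],"angular":[0,0,0],"claw":-1},{"slide":[0,0,0.06],"angular":[0,0,0],"claw":-1},{"slide":[0,0,0.085],"angular":[0,0,0],"claw":-1},{"slide":[0,0,0.11],"angular":[0,0,0],"claw":-1},{"slide":[0,0,0.135],"angular":[0,0,0],"claw":-1},{"slide":[0,0,0.16],"angular":[0,0,0],"claw":-1},{"slide":[0,0,0.185],"angular":[0,0,0],"claw":-1},{"slide":[0,0,0.21],"angular":[0,0,0],"claw":-1},{"slide":[0,0,0.235],"angular":[0,0,0],"claw":-1}]'
```

```text
time: 51.4
position: [0.5706, 0.342, 0.2824]
tool_rot: [0.422, 3.111, 0.005]
ft_force: [3.7, 3.4, 0.5]
grip_width: 0.154
grip_force: 30.0
time: 52.4
position: [0.5706, 0.342, 0.2234]
tool_rot: [0.422, 3.111, 0.005]
ft_force: [1.8, 4.8, 4.2]
grip_width: 0.161
grip_force: 30.0
```

```bash
python3 -m inch '[{"slide":[0,0,0.02],"angular":[0,0,0],"claw":-1},{"slide":[0,0,0.045],"angular":[0,0,0],"claw":-1},{"slide":[0,0,0.07],"angular":[0,0,0],"claw":-1},{"slide":[0,0,0.095],"angular":[0,0,0],"claw":-1},{"slide":[0,0,0.12],"angular":[0,0,0],"claw":-1},{"slide":[0,0,0.14],"angular":[0,0,0],"claw":-1},{"slide":[0,0,0.16],"angular":[0,0,0],"claw":-1},{"slide":[0,0,0.175],"angular":[0,0,0],"claw":-1},{"slide":[0,0,0.185],"angular":[0,0,0],"claw":-1},{"slide":[0,0,0.195],"angular":[0,0,0],"claw":-1}]'
python3 -m inch '[{"slide":[0,0,0.008],"angular":[0,0,0],"claw":-1},{"slide":[0,0,0.016],"angular":[0,0,0],"claw":-1},{"slide":[0,0,0.024],"angular":[0,0,0],"claw":-1},{"slide":[0,0,0.03],"angular":[0,0,0],"claw":-1},{"slide":[0,0,0.036],"angular":[0,0,0],"claw":-1},{"slide":[0,0,0.04],"angular":[0,0,0],"claw":-1}]'
```

```text
time: 53.4
position: [0.5707, 0.342, 0.1748]
tool_rot: [0.422, 3.111, 0.005]
ft_force: [1.6, 5.1, 4.5]
grip_width: 0.161
grip_force: 30.0
time: 54.0
position: [0.5706, 0.342, 0.1647]
tool_rot: [0.422, 3.111, 0.004]
ft_force: [3.1, 5.1, 3.6]
grip_width: 0.159
grip_force: 30.0
```

```bash
python3 -m inch '[{"slide":[0,0,0.004],"angular":[0,0,0],"claw":-1},{"slide":[0,0,0.008],"angular":[0,0,0],"claw":-1},{"slide":[0,0,0.012],"angular":[0,0,0],"claw":-1},{"slide":[0,0,0.012],"angular":[0,0,0],"claw":-1}]'
python3 -m inch '[{"slide":[0,0,0.004],"angular":[0,0,0],"claw":-1},{"slide":[0,0,0.008],"angular":[0,0,0],"claw":-1},{"slide":[0,0,0.008],"angular":[0,0,0],"claw":-1}]'
```

```text
time: 54.4
position: [0.5707, 0.342, 0.1633]
tool_rot: [0.422, 3.111, 0.006]
ft_force: [-0.1, 4.3, 10.1]
grip_width: 0.156
grip_force: 30.0
time: 54.7
position: [0.5707, 0.342, 0.1632]
tool_rot: [0.422, 3.111, 0.007]
ft_force: [-2.3, 1.4, 18.8]
grip_width: 0.157
grip_force: 30.0
```

```bash
python3 -m inch '[{"slide":[0,0,-0.014],"angular":[0,0,0],"claw":-1},{"slide":[0,0,-0.014],"angular":[0,0,0],"claw":0},{"slide":[0,0,-0.014],"angular":[0,0,0],"claw":0},{"slide":[0,0,-0.014],"angular":[0,0,0],"claw":0},{"slide":[0,0,-0.014],"angular":[0,0,0],"claw":0},{"slide":[0,0,-0.2],"angular":[0,0,0],"claw":0},{"slide":[0,0,-0.7],"angular":[0,0,0],"claw":0},{"slide":[0,0,-0.7],"angular":[0,0,0],"claw":0},{"slide":[0,0,-0.7],"angular":[0,0,0],"claw":0},{"slide":[0,0,-0.7],"angular":[0,0,0],"claw":0}]'
python3 -m inch '[{"slide":[0,-0.8,0],"angular":[0,0,0],"claw":0},{"slide":[0,-0.8,0],"angular":[0,0,0],"claw":0},{"slide":[0,-0.8,0],"angular":[0,0,0],"claw":0},{"slide":[0,-0.8,0],"angular":[0,0,0],"claw":0},{"slide":[0,-0.8,0],"angular":[0,0,0],"claw":0},{"slide":[0,-0.8,0],"angular":[0,0,0],"claw":0}]'
python3 hatch.py; python3 -c "
from h import *
im=look('top');cv2.imwrite('pics/s5.png',cv2.resize(im['color'][90:290,70:430,::-1],None,fx=2,fy=2))"
```

```text
time: 55.7
position: [0.5717, 0.3405, 0.339]
tool_rot: [0.424, 3.107, 0.007]
ft_force: [-0.3, -0.2, -0.2]
grip_width: 0.503
grip_force: 0.0
time: 56.3
position: [0.5159, 0.1463, 0.3333]
tool_rot: [-0.428, -3.111, -0.001]
ft_force: [0.1, 0.8, 0.1]
grip_width: 0.499
grip_force: 0.0
top bar n 41 mean [0.5302 0.3506 0.1714] median z [0.167 0.172 0.175] az -7.9 len 0.041 mid [0.5328 0.3503]
top post 71 [0.704  0.3037 0.2547] [0.7035 0.304  0.2539]
top post 79 [0.4329 0.3779 0.2547] [0.4331 0.3787 0.2536]
scene bar n 179 mean [0.5715 0.3363 0.1699] median z [0.156 0.171 0.177] az -14.8 len 0.119 mid [0.5671 0.3374]
scene post 74 [0.7049 0.2998 0.2542] [0.7047 0.2997 0.2545]
scene tgrip 76 [0.5487 0.2435 0.0544] [0.531 0.23  0.046] [0.563 0.263 0.063]
```

View pics/s5.png

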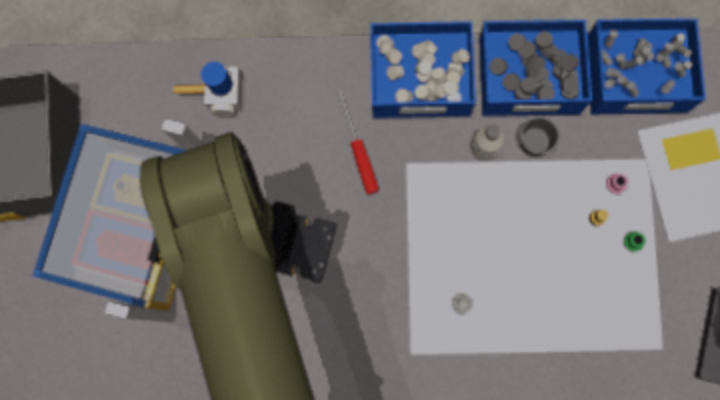

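The picture shows both bins inside the closed cabinet and the bystanders where they were. The bar's top is at 0.172 m, against 0.173 m when closed, and the robot is clear.

```bash
python3 -c "
from bench import ctrl
print(ctrl.close_job())"
```

```text
the job is handed in; nothing more can be done
None
```

I handed in the job after 56 s of robot time: all three red caps and three yellow collars are in their matching bins, the loaded tray is pushed home, and the window is slid gently shut; no score came back.

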